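# Set the polariscope's analyser to the red index

## Robot

A 6-joint arm with a two-finger parallel gripper is mounted at the origin on the work surface. World frame = base frame: x ahead of the robot, y to its left, z up, the work surface at z = 0. Lengths are in m, angles in rad, forces in N, time in s.
With the tool pointing down it reaches from about 0.325 to 0.875 m from the base axis. Payload 4.4 kg.
Tool frame: the origin (TCP) lies where the fingers leave the gripper's body, on its centre line; the fingertips stand 73 mm ahead of it and the grasp point (between the pads) lies 54 mm ahead of it; z points along the fingers, y is the direction in which the jaws open and shut (so a half turn about z gives the same grasp; the last joint's range is limited). The gripper opens to 85 mm and grips with 20 to 120 N. Pads are 22 mm wide; open, the fingers measure 114 mm over their backs; the gripper's body (76 mm by 85 mm) begins 54 mm behind the grasp point. The pads swing forward as they close: fully open they stand 13 mm farther back than shut.
Start: joints at [1.042, 0.207, 1.542, -0, 1.393, -0.15], TCP at [0.212, 0.534, 0.304] pointing down, gripper open.
Joint ranges: [-2.73, 2.73], [-0.86, 2.22], [0.23, 2.46], [-1.11, 4.25], [0.08, 2.63], [-2.82, 2.82]. Speed limits (rad/s): [2.79, 2.79, 3.14, 3.14, 3.14, 3.14].

## Interface

Orientations are given as [roll, pitch, yaw] about the fixed x, y, z axes, in that order (R = Rz(yaw) Ry(pitch) Rx(roll)).
In Python, from bench import status, get_image, order gives the robot as it stands.
- The arm moves only by the shell command python3 -m inch 'ROWS'. ROWS is JSON, a list of rows, each a list of 3 entries, a list of its own where there are three numbers: the turn, a rotation vector about the tool's x, y, z in rad, then the shift along the tool's x, y, z in mm, then the opening, from 0 (shut) to 1 (fully open). In form: [[[ax, ay, az], [tx, ty, tz], grip], ...]. A call has exactly 5 rows; each row shifts and turns the commanded pose from where the row before left it, along the tool's axes as they then stand; what a row does not reach is not made up. A row lasts 1/12 s, in which the tool goes at most 41.7 mm and 7.16 degrees, less where a joint would pass 70% of its speed; a pose out of reach is approached as far as the arm can. A call with a gripper value outside its range is refused whole. The fingers move at their own pace and stop on an object; the grip force is fixed at half the most. Time passes only in rows, so rows that do not move let the fingers close, or fill a call up. It gives the time, the measured TCP pose, the force and the opening at its end, in the units of the state.
- status.get_obs(): the state, without advancing time (a new reading comes with each control period).
- get_image(name): name is "side" or "top"; returns a dict with "img" (480x640x3 uint8, red, green, blue), "depth" (480x640 float32, m along the optical axis (not along the pixel's ray), 0 where there is no reading), "camera_matrix" (3x3 intrinsics, pixels), "pose" (4x4, takes a point from camera to world coordinates). Camera axes: x right, y down, z forward; pixel columns grow to the right and rows downward; lengths in m; the calibration is good to about 2 mm. A picture is of the moment at which its call begins.
- order.job_done(): hands the job in, once; it reports no verdict.
The state is a dict: "clock": time; "q": joint angles; "joint_velocities": joint speeds; "tau": joint torques, N m; "ee_pos": TCP position; "tool_rot": TCP orientation; "contact_force": force on the tool from outside, world axes, zero at the start; "torque": the same for the moment, N m; "width": opening from 0.0 (shut) to 1.0 (fully open).
Only numpy, scipy, OpenCV 4.12 (cv2) and the standard library are available. Lean on these libraries where they do the work, as an engineer would, in place of code of your own. Each camera call takes 0.05 s, during which the arm holds its last target.

## Task

On the polariscope, push the analyser's black ball-ended lever with the fingertips: first bring it back against the green zero stop, then swing it round the scale until its pointer line lies over the middle of the red index tab, and leave it at rest there. Only push the lever, without pinching or forcing it; the red tab stays where it is set, the instrument must not be shoved or lifted, and the sample on its stage and the other things on the table are left alone.

Things in the scene. Friction and masses are not known exactly. Their poses are not given: they have to be found in the camera images.
- polariscope: bench polariscope, 5 kg, loose on rubber feet: grey lamp base (x -100 to +130 mm, 150 wide, 55 high) with lit stage (top at 67 mm), rear column (x 80 to 120), and arm with a round white scale plate (144 across, top at 178) in which the black analyser ring turns (top at 192; nothing is above it). Origin on the table, on the ring's vertical axis; x points front to rear, y left seen from the front, z up.
- analyser (a joint): angle of analyser ring and lever, rad: 0 at the green zero stop, 2.094 (120 degrees) at the black end stop, growing anticlockwise seen from above. At value q the lever points, from the ring's axis, q + 2.094 rad anticlockwise from the instrument's x axis: its arc lies round the front. It turns freely and stays where it is left; 1.2 N at the ball moves it.
- lever_ball (a point): centre of the black ball (18 mm diameter) on the lever's end, 108 mm from the ring's axis, 188 mm above the table. The blade from ring to ball is black with a white pointer line on top, 5 mm wide, 6 mm high (184 to 190 mm above the table). More than 80 mm from the axis the air below lever and ball is free down to the base's top at 55 mm.
- pointer (a point): point on top of the lever's white pointer line, 71 mm from the ring's axis, 190 mm above the table: this point is set over the red tab.
- index (a joint): angle of the red index tab in rad, with the same scale, zero and direction as the angle of the analyser; the lever is set when the two values agree. The tab is a stiff rider on the edge of the scale plate and stays where it is unless it is struck.
- index_tab (a point): middle of the top of the red index tab (12 mm wide along the arc, from 63 to 79 mm from the ring's axis), 71 mm from the axis and 180 mm above the table; the lever's blade passes 3 mm above it.
- sample: clear resin block with a red paint sample in it, 46 x 30 x 12 mm, lying loose on the stage below the analyser; origin at the centre of its underside.
- tool_cup: clear cup with spatulas and sticks, 76 mm wide, 190 mm high over the tools, standing loose to the left of the instrument's rear; origin at the centre of its underside.
- solvent_bottle: amber bottle with black cap, 52 mm wide, 115 mm high, loose, to the right of the instrument; origin at the centre of its underside.
- scissors: light blue scissors lying flat, 185 mm long, 11 mm high, blades along +x; origin on the table near the pivot.
- pencil: blue mechanical pencil lying along its x axis, 145 mm long, 8 mm thick; origin at mid-length on the table.
- test_panel: dark red board with white plaster patches, 140 x 150 x 8 mm, lying flat; origin at the centre of its underside.
- swab_pack: clear pack of cotton swabs lying flat along its x axis, 150 x 24 x 10 mm; origin at the centre of its underside.

How it is judged:
By the outcome, as a careful person would: the job done as asked, in the order asked, and still so for the second after the job is handed in, with the robot touching nothing.
It also fails if it takes over 64 s, if anything falls off the work surface, if the arm or the gripper's body presses on something with over 40 N, if the wrist force passes 120 N, or if a joint passes its speed limit or range.

## Working session

There is one attempt and no reset: what is moved stays moved. The work goes in short steps, Python scripts to look and compute and a shell command to move; the robot and the scene stay as the last step left them, time stands still between calls to the robot, and variables do not carry over. Pictures are saved under pics/ and viewed, and the job is handed in when it is done.

```bash
ls; mkdir -p pics
cat > h.py <<'E'
import numpy as np, cv2
from bench import status,get_image,order
def snap(name,fn):
    d=get_image(name); cv2.imwrite('pics/'+fn+'.png',cv2.cvtColor(d['img'],cv2.COLOR_RGB2BGR)); np.savez('/tmp/'+fn+'.npz',**d); return d
def load(fn): return dict(np.load('/tmp/'+fn+'.npz'))
def ray(d,u,v,z):
    K=d['camera_matrix'];T=d['pose']
    r=T[:3,:3]@np.linalg.inv(K)@np.array([u,v,1.]); o=T[:3,3]
    return o+r*(z-o[2])/r[2]
def proj(d,p):
    K=d['camera_matrix'];T=d['pose']
    c=T[:3,:3].T@(np.asarray(p)-T[:3,3]); c=K@c; return c[:2]/c[2]
E
python3 - <<'E'
from h import *
for n in('top','side'):
    d=snap(n,n+'0'); print(n,d['camera_matrix'],d['pose'])
print(status.get_obs())
E
```

```text
pics
top [[441.24047614   0.         309.96909516]
 [  0.         441.24047614 239.59247519]
 [  0.           0.           1.        ]] [[ 0.02562986 -0.99206446  0.12309025  0.4140212 ]
 [-0.99942352 -0.02817092 -0.01894776  0.04015321]
 [ 0.02226496 -0.12253367 -0.99221458  1.12689826]
 [ 0.          0.          0.          1.        ]]
side [[618.92801526   0.         327.34505513]
 [  0.         618.92801526 252.70467602]
 [  0.           0.           1.        ]] [[ 0.952548   -0.15516146  0.26187256  0.21434499]
 [-0.303637   -0.54477503  0.78168071 -0.99415322]
 [ 0.02137491 -0.8241026  -0.56603712  0.86230482]
 [ 0.          0.          0.          1.        ]]
{'clock': 0.1, 'q': array([ 1.04250704e+00,  2.07334388e-01,  1.54282900e+00,  1.45479247e-05,
        1.39353435e+00, -1.50511783e-01]), 'joint_velocities': array([ 0.00026361, -0.00310253, -0.00414738, -0.00105247,  0.00020689,
        0.00181265]), 'tau': array([-1.06112700e-03, -3.84092617e+01, -2.92548233e+01, -1.19687070e-04,
        4.80903007e-03, -5.50135638e-06]), 'ee_pos': array([0.21182604, 0.53397064, 0.30283347]), 'tool_rot': array([-3.13951352e+00, -3.29796560e-04,  2.76381223e+00]), 'contact_force': array([0.2215854 , 0.06686881, 0.20584661]), 'torque': array([-0.01335294,  0.00708149,  0.02290797]), 'width': 0.9982477255540481}
```

View pics/top0.png

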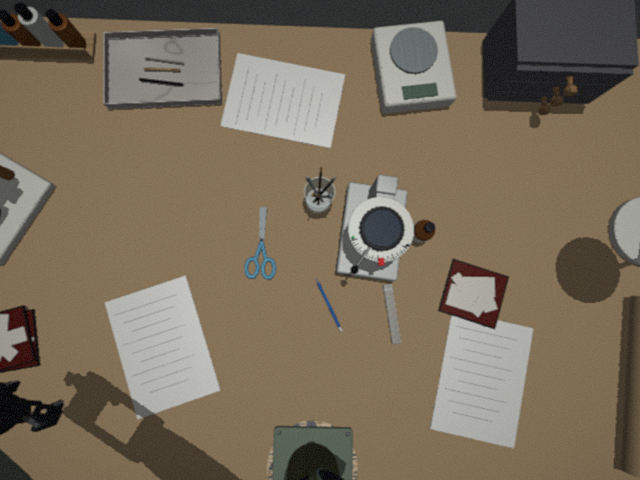

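View pics/side0.png

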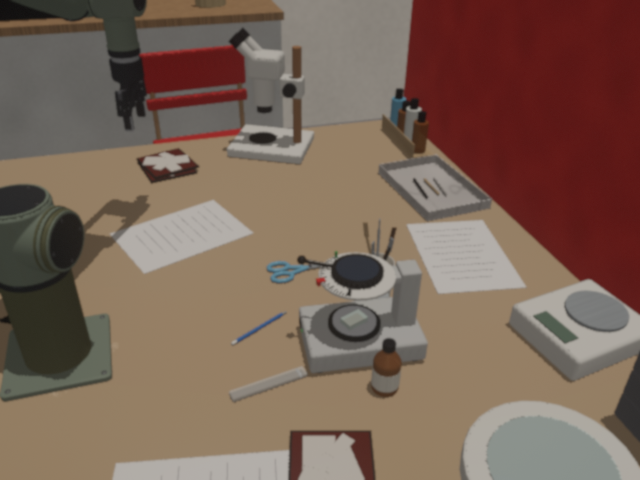

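The top view shows the scale plate at about (381,229), the ball at about (354,269), and the red tab at (381,262). I'll zoom in to measure.

Run:
```python
from h import *
d=load('top0'); im=cv2.cvtColor(d['img'],cv2.COLOR_RGB2BGR)
cv2.imwrite('pics/z0.png',cv2.resize(im[165:295,295:455],None,fx=5,fy=5,interpolation=cv2.INTER_CUBIC)[:600])
s=load('side0'); im2=cv2.cvtColor(s['img'],cv2.COLOR_RGB2BGR)
cv2.imwrite('pics/z1.png',cv2.resize(im2[240:370,280:440],None,fx=4,fy=4,interpolation=cv2.INTER_CUBIC))
```

```text
(no output)
```

View pics/z0.png

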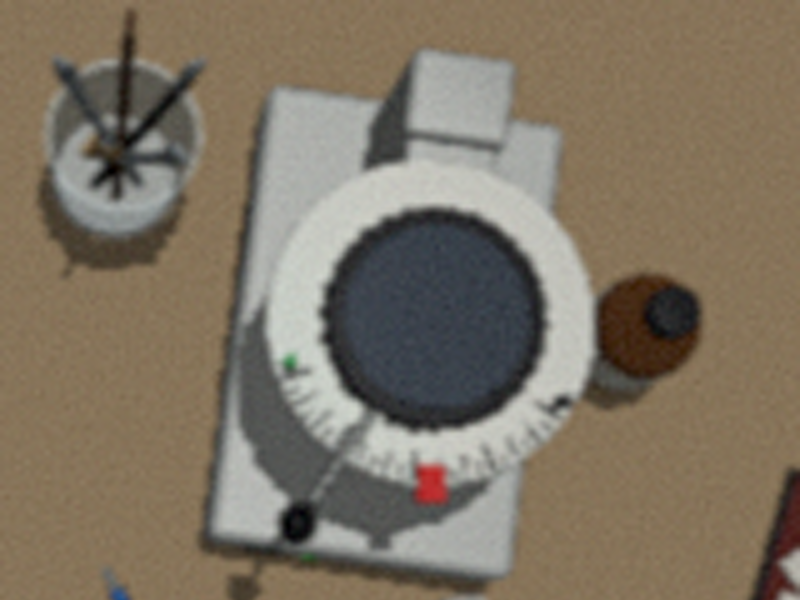

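View pics/z1.png

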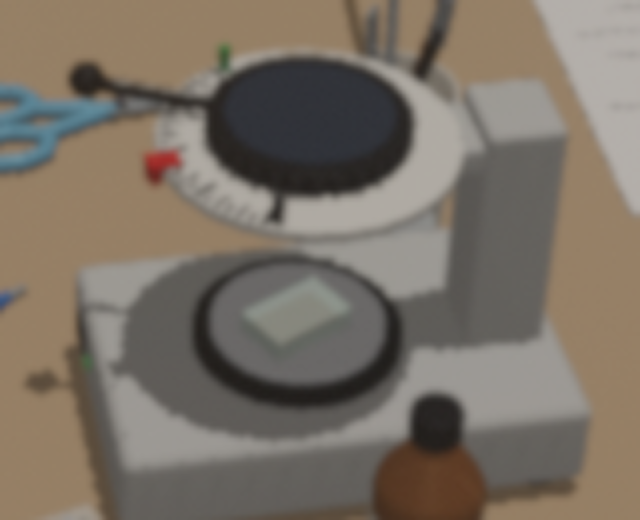

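```bash
cat >> h.py <<'E'
def circfit(P):
    A=np.c_[2*P[:,:2],np.ones(len(P))];b=(P[:,:2]**2).sum(1)
    s=np.linalg.lstsq(A,b,rcond=None)[0]; return s[:2],np.sqrt(s[2]+s[:2]@s[:2])
def measure(d,box,side=False):
    im=d['img'];u0,u1,v0,v1=box
    hsv=cv2.cvtColor(im,cv2.COLOR_RGB2HSV);m=np.zeros(im.shape[:2],bool);m[v0:v1,u0:u1]=1
    out={}
    red=m&((hsv[...,0]<8)|(hsv[...,0]>172))&(hsv[...,1]>150)&(hsv[...,2]>110)
    def blobs(mask):
        n,l,st,c=cv2.connectedComponentsWithStats(mask.astype(np.uint8)); return sorted([(st[i,4],tuple(c[i].round(2)),tuple(st[i,:4])) for i in range(1,n) if st[i,4]>6],reverse=True)
    out['red']=blobs(red)[:4]
    out['black']=blobs(m&(hsv[...,2]<60))[:5]
    g=m&(hsv[...,0]>45)&(hsv[...,0]<85)&(hsv[...,1]>90)
    out['green']=blobs(g)[:4]
    w=m&(hsv[...,2]>190)&(hsv[...,1]<40)
    out['white']=blobs(w)[:3]
    return out
E
python3 - <<'E'
from h import *
d=load('top0');s=load('side0')
for n,dd,b in(('top',d,(335,420,190,280)),('side',s,(290,410,245,310))):
    print(n)
    for k,v in measure(dd,b).items(): print(k,v)
# print brightness along radial
im=d['img'];print(im[229,340:425].max(1)); print(im[190:270,381].max(1))
E
```

```text
top
red [(np.int32(30), (np.float64(380.63), np.float64(261.9)), (np.int32(378), np.int32(259), np.int32(6), np.int32(7)))]
black [(np.int32(386), (np.float64(380.39), np.float64(230.24)), (np.int32(360), np.int32(207), np.int32(43), np.int32(44))), (np.int32(46), (np.float64(354.22), np.float64(269.02)), (np.int32(351), np.int32(265), np.int32(7), np.int32(9))), (np.int32(21), (np.float64(416.48), np.float64(234.86)), (np.int32(415), np.int32(230), np.int32(5), np.int32(9))), (np.int32(12), (np.float64(346.92), np.float64(274.67)), (np.int32(344), np.int32(274), np.int32(8), np.int32(2)))]
green []
white [(np.int32(1077), (np.float64(379.15), np.float64(223.25)), (np.int32(349), np.int32(197), np.int32(64), np.int32(61)))]
side
red [(np.int32(22), (np.float64(319.5), np.float64(280.18)), (np.int32(317), np.int32(279), np.int32(7), np.int32(4)))]
black [(np.int32(1330), (np.float64(356.61), np.float64(271.24)), (np.int32(331), np.int32(255), np.int32(51), np.int32(33))), (np.int32(38), (np.float64(301.76), np.float64(259.63)), (np.int32(298), np.int32(257), np.int32(10), np.int32(6))
[... 226 characters left out ...]
nt32(2)))]
green []
white []
[112  81 100 129 133 106  81  96 159 196 207 206 200 203 200 202 205 208
 192 142  73  50  55  60  74  78  83  81  76  78  77  74  76  73  80  72
  73  80  75  75  73  73  72  72  76  72  76  73  73  77  77  71  68  72
  71  77  70  71  69  73  67  53  38  60 118 176 192 193 192 195 193 192
 190 150  78  65  65  63  68  65  61  70  65  51  30]
[171 138 101 136 171 175 173 190 197 197 200 199 201 195 203 189 116  46
  39  50  68  71  67  75  75  74  71  76  79  80  70  73  72  73  76  77
  73  73  74  73  65  77  72  74  79  77  70  69  76  73  76  74  74  72
  77  75  53  45  55  41  50 124 188 203 204 203 198 190 185 185 185 183
 186 188 177 130  88  80  79 105]
```

```bash
cat >> h.py <<'E'
def axis_fit(d,c0,R=.072,z=.178,lo=.064,hi=.082):
    """cast edge points of white plate; c0 approx xy"""
    from scipy.ndimage import map_coordinates
    from scipy.optimize import least_squares
    g=cv2.GaussianBlur(d['img'],(0,0),.7).astype(float).min(2)
    c=np.array(c0,float)
    for it in range(4):
        P=[]
        for a in np.arange(0,2*np.pi,.05):
            rr=np.arange(lo,hi,.0005)
            uv=np.array([proj(d,[c[0]+r*np.cos(a),c[1]+r*np.sin(a),z]) for r in rr])
            v=map_coordinates(g,[uv[:,1],uv[:,0]],order=1)
            if v[:10].min()<140: continue
            dv=np.diff(v); i=dv.argmin()
            if v[max(0,i-8):i].max()-v[i:i+9].min()<50: continue
            th=(v[max(0,i-8)]+v[min(len(v)-1,i+9)])/2
            j=np.where((v[:-1]>=th)&(v[1:]<th))[0]
            if len(j)==0: continue
            r=rr[j[0]]; P.append([c[0]+r*np.cos(a),c[1]+r*np.sin(a),a])
        P=np.array(P)
        f=least_squares(lambda q:np.hypot(P[:,0]-q[0],P[:,1]-q[1])-q[2],[*c,R],loss='soft_l1',f_scale=.0007)
        c=f.x[:2]
    return f.x,len(P),np.abs(f.fun).mean(),P[:,2]
E
python3 - <<'E'
from h import *
d=load('top0');s=load('side0')
c0=ray(d,380.6,228.5,.178)[:2]; print(c0)
for n,dd in(('top',d),('side',s)):
    try:
        x,n_,e,a=axis_fit(dd,c0); print(n,x,n_,e,proj(dd,[*x[:2],.178]),a.round(1))
    except Exception as ex: print(ex)
b=ray(d,354.22,269.02,.188);r=ray(d,380.63,261.9,.180);print('top ball',b,'tab',r)
bs=ray(s,301.76,259.63,.188);rs=ray(s,319.5,280.18,.180);print('side ball',bs,'tab',rs)
E
```

```text
[ 0.56049325 -0.13143619]
top [ 0.56038649 -0.13176979  0.07187142] 73 0.0009696253109858471 [380.75204717 228.55276521] [0.  0.  0.1 0.2 0.2 0.2 0.3 0.4 0.4 1.6 1.6 1.6 1.7 1.8 1.8 2.  2.1 2.1
 2.2 2.2 2.2 2.3 2.4 2.4 2.4 2.7 2.7 2.8 2.8 2.8 2.9 3.  3.  3.3 3.4 3.4
 3.4 3.8 3.8 3.8 3.9 4.  4.  4.2 4.3 4.4 4.4 4.4 4.5 4.6 4.6 4.6 4.7 4.8
 4.8 4.9 4.9 5.  5.  5.1 5.1 5.2 5.2 5.2 5.3 5.4 5.4 5.4 5.5 6.1 6.1 6.2
 6.2]
side [ 0.56230111 -0.13091841  0.07198049] 14 0.00026050310965838874 [356.70614282 274.00004534] [0.4 0.4 5.2 5.3 5.4 5.4 5.4 5.5 5.6 5.6 5.6 5.7 5.8 5.8]
top ball [ 0.46998629 -0.07371651  0.188     ] tab [ 0.48734781 -0.13157269  0.18      ]
side ball [ 0.47271842 -0.07173372  0.188     ] tab [ 0.48925232 -0.13252225  0.18      ]
```

Top view gives the axis at about (.560,-.132), the lever at about 147° world and the tab at about 180° world. Next: instrument yaw, cup clearance and the geometry of the first approach.

```bash
python3 - <<'E'
from h import *
d=load('top0');s=load('side0')
f=lambda u,v,z:ray(d,295+(u+.5)/5-.5,165+(v+.5)/5-.5,z)
a=f(275,90,.055);b=f(210,540,.055);c=f(560,128,.055);e=f(508,575,.055)
for p,q in((b,a),(e,c),(b,e)): print(p[:2].round(3),q[:2].round(3),np.degrees(np.arctan2(*(q-p)[[1,0]])).round(2))
for p,z in(((290,360),.185),((560,403),.185)):
    q=f(*p,z);v=q[:2]-[.5604,-.1318];print(q,np.degrees(np.arctan2(v[1],v[0]))%360,np.hypot(*v))
print('cup top',f(125,130,.1),f(110,185,0), 'bottle',f(650,330,.08))
def redc(dd,box,z):
    u0,u1,v0,v1=box;I=dd['img'][v0:v1,u0:u1].astype(float);w=np.clip(I[...,0]-I[...,1:].max(2)-50,0,None)
    yy,xx=np.mgrid[v0:v1,u0:u1];uv=(w*xx).sum()/w.sum(),(w*yy).sum()/w.sum();return uv,ray(dd,*uv,z)
print(redc(d,(374,388,255,268),.18),redc(s,(312,330,273,290),.18))
E
python3 -m inch '[[[0,0,0],[-18,-20,0],0],[[0,0,0],[-18,-20,0],0],[[0,0,0],[-18,-20,0],0],[[0,0,0],[-18,-20,0],0],[[0,0,0],[-18,-20,0],0]]'
```

```text
[ 0.468 -0.047] [ 0.693 -0.075] -7.19
[ 0.455 -0.192] [ 0.678 -0.218] -6.58
[ 0.468 -0.047] [ 0.455 -0.192] -95.15
[ 0.53998564 -0.06964598  0.185     ] 108.18266220102076 0.06542070039218108
[ 0.52459919 -0.18670512  0.185     ] 236.8936912108019 0.06554594436734351
cup top [6.59482019e-01 6.42405722e-04 1.00000000e-01] [0.65390442 0.00393307 0.        ] bottle [ 0.57358505 -0.25565421  0.08      ]
((np.float64(380.82973977695167), np.float64(261.42527881040894)), array([ 0.48838537, -0.13199902,  0.18      ])) ((np.float64(319.7651821862348), np.float64(279.9089068825911)), array([ 0.48996032, -0.13187008,  0.18      ]))
clock: 0.52
ee_pos: [0.2588, 0.4069, 0.3032]
tool_rot: [-3.14, -0.0, 2.764]
contact_force: [-0.3, -0.4, -0.1]
width: 0.297
```

```bash
python3 -m inch '[[[0,0,0],[-19,-21,0],0],[[0,0,0],[-19,-21,0],0],[[0,0,0],[-19,-21,0],0],[[0,0,0],[-19,-21,0],0],[[0,0,0],[-19,-21,0],0]]' | head -2; python3 -m inch '[[[0,0,0],[-19,-21,0],0],[[0,0,0],[-19,-21,0],0],[[0,0,0],[-19,-21,0],0],[[0,0,0],[-19,-21,0],0],[[0,0,0],[-19,-21,0],0]]' |head -2; python3 -m inch '[[[0,0,0],[-19,-21,0],0],[[0,0,0],[-19,-21,0],0],[[0,0,0],[-19,-21,0],0],[[0,0,0],[-19,-21,0],0],[[0,0,0],[-10,-11,0],0]]'
```

```text
clock: 0.93
ee_pos: [0.3083, 0.2742, 0.3034]
clock: 1.35
ee_pos: [0.3579, 0.1417, 0.3036]
clock: 1.77
ee_pos: [0.4034, 0.0206, 0.3037]
tool_rot: [-3.141, 0.0, 2.761]
contact_force: [0.0, 0.7, -0.3]
width: 0.003
```

```bash
python3 -m inch '[[[0,0,0],[-17,-21,0],0],[[0,0,0],[-17,-21,0],0],[[0,0,0],[-17,-21,0],0],[[0,0,0],[-17,-21,0],0],[[0,0,0],[-17,-21,0],0]]' | head -2; python3 -m inch '[[[0,0,0.1],[0,0,0],0],[[0,0,0.1],[0,0,0],0],[[0,0,0],[0,0,0],0],[[0,0,0],[0,0,0],0],[[0,0,0],[0,0,0],0]]'
python3 - <<'E'
from h import *
snap('top','top1');d=snap('side','side1')
o=status.get_obs();p=o['ee_pos'];print(p,o['tool_rot'])
print(proj(d,p-[0,0,.073]))
E
```

```text
clock: 2.18
ee_pos: [0.4431, -0.1071, 0.3034]
clock: 2.6
ee_pos: [0.443, -0.1057, 0.3036]
tool_rot: [-3.142, -0.001, 2.566]
contact_force: [-1.2, -0.7, -0.6]
width: 0.002
[ 0.44306248 -0.10558423  0.30381551] [-3.14159022e+00 -9.21452850e-05  2.56569023e+00]
[290.92133077 253.17984156]
```

View pics/side1.png

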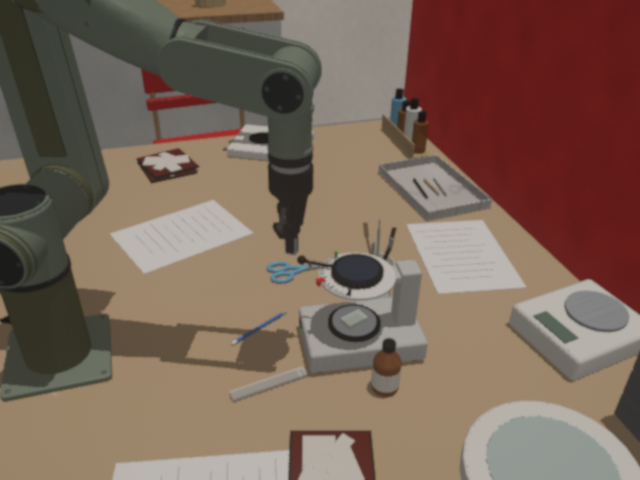

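View pics/top1.png

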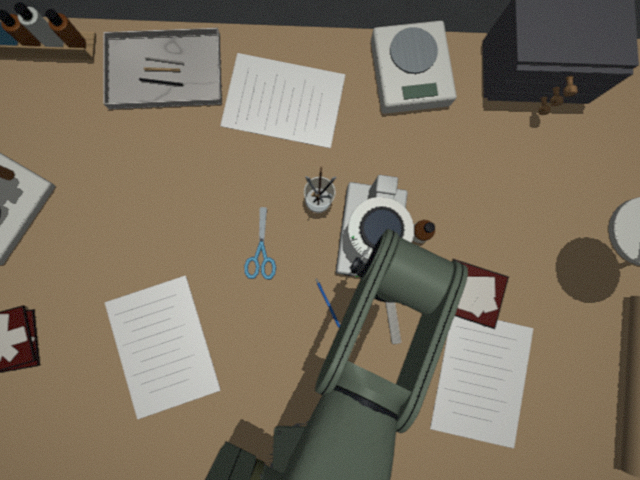

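```bash
python3 -m inch '[[[0,0,0],[0,0,15],0],[[0,0,0],[0,0,15],0],[[0,0,0],[0,0,15],0],[[0,0,0],[0,0,15],0],[[0,0,0],[0,0,0],0]]'; python3 -m inch '[[[0,0,0],[0,5,0],0],[[0,0,0],[0,4,0],0],[[0,0,0],[0,3,0],0],[[0,0,0],[0,0,0],0],[[0,0,0],[0,0,0],0]]'
python3 - <<'E'
from h import *
d=snap('side','side2');im=d['img'][:,:,::-1];cv2.imwrite('pics/z2.png',cv2.resize(im[220:330,250:410],None,fx=5,fy=5,interpolation=cv2.INTER_CUBIC))
E
```

```text
clock: 3.12
ee_pos: [0.4412, -0.1048, 0.2409]
tool_rot: [-3.141, -0.006, 2.565]
contact_force: [-0.2, 0.5, -0.5]
width: -0.0
clock: 3.53
ee_pos: [0.4504, -0.0958, 0.2448]
tool_rot: [3.141, 0.002, 2.565]
contact_force: [-0.1, 0.4, -1.3]
width: -0.005
```

View pics/z2.png

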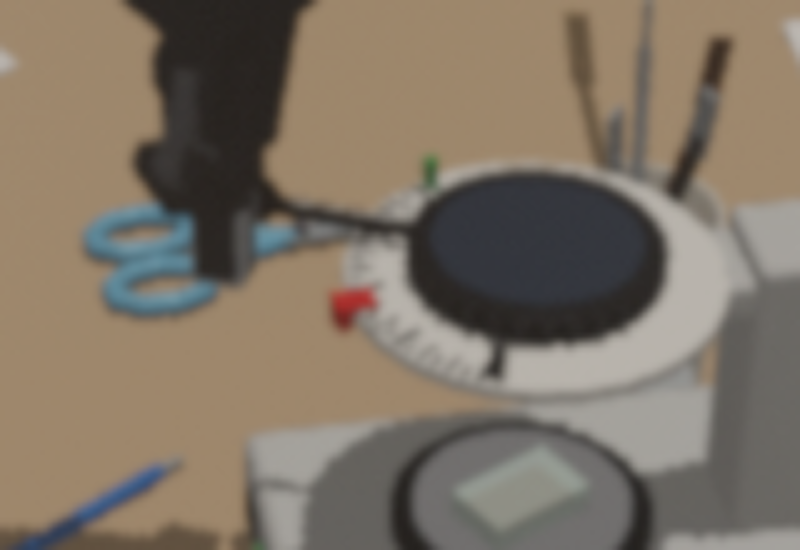

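```bash
python3 -m inch '[[[0,0,0],[0,3,0],0],[[0,0,0],[0,3,0],0],[[0,0,0],[0,3,0],0],[[0,0,0.03],[0.6,3.2,0],0],[[0,0,0.03],[0.6,3.2,0],0]]'; python3 -m inch '[[[0,0,0.03],[0.7,3.3,0],0],[[0,0,0.03],[0.7,3.3,0],0],[[0,0,0.03],[0.7,3.3,0],0],[[0,0,0.03],[0.7,3.3,0],0],[[0,0,0.03],[0.7,3.3,0],0]]';  python3 - <<'E'
from h import *
d=snap('side','side3');im=d['img'][:,:,::-1];cv2.imwrite('pics/z3.png',cv2.resize(im[220:330,250:410],None,fx=5,fy=5,interpolation=cv2.INTER_CUBIC))
d=snap('top','top3');im=d['img'][:,:,::-1];cv2.imwrite('pics/z3t.png',cv2.resize(im[190:300,310:430],None,fx=5,fy=5,interpolation=cv2.INTER_CUBIC))
E
```

```text
clock: 4.0
ee_pos: [0.4572, -0.0824, 0.2439]
tool_rot: [-3.141, -0.0, 2.502]
contact_force: [-0.8, -0.4, 0.9]
width: -0.003
clock: 4.42
ee_pos: [0.4654, -0.0676, 0.244]
tool_rot: [-3.141, 0.001, 2.352]
contact_force: [0.0, -1.2, -0.2]
width: -0.001
```

View pics/z3.png

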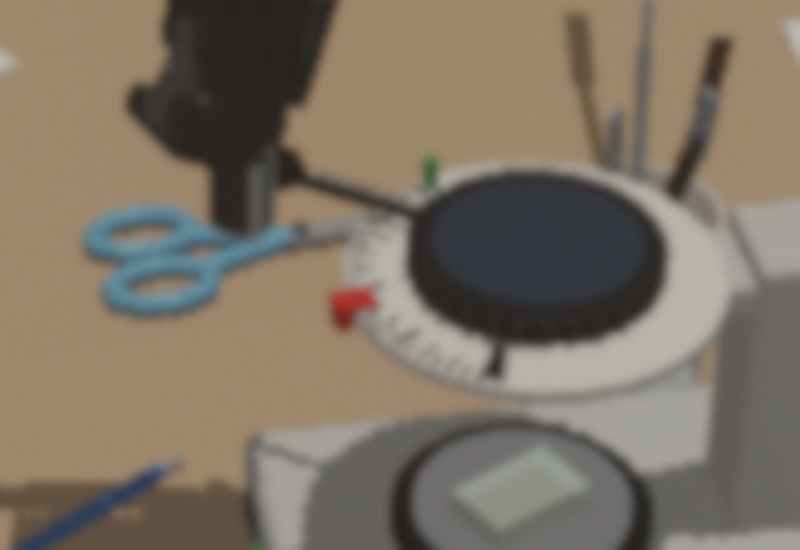

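View pics/z3t.png

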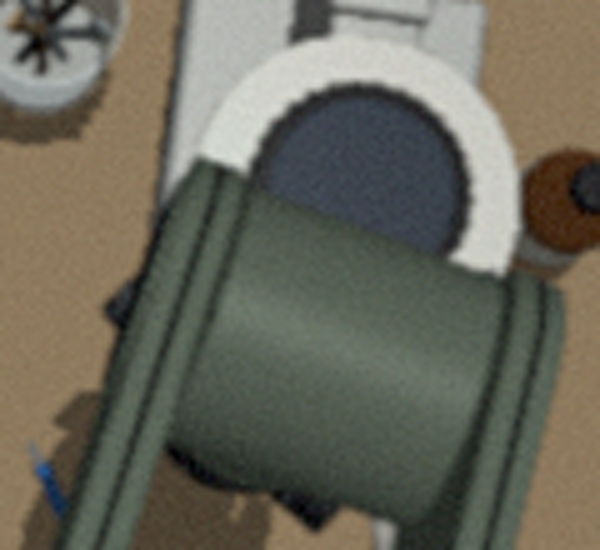

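```bash
python3 - <<'E'
from h import *
d=load('side3')
b=ray(d,250+(288.5/5)-.4,220+166.5/5-.4,.188);v=b[:2]-[.5623,-.1309];print(b,np.degrees(np.arctan2(v[1],v[0])),np.hypot(*v))
E
python3 -m inch '[[[0,0,0.03],[0.7,3.3,0],0],[[0,0,0.03],[0.7,3.3,0],0],[[0,0,0.03],[0.7,3.3,0],0],[[0,0,0.03],[0.7,3.3,0],0],[[0,0,0.03],[0.7,3.3,0],0]]';  python3 - <<'E'
from h import *
d=snap('side','side4');im=d['img'][:,:,::-1];cv2.imwrite('pics/z4.png',cv2.resize(im[220:330,250:410],None,fx=5,fy=5,interpolation=cv2.INTER_CUBIC))
print(status.get_obs()['contact_force'])
E
```

```text
[ 0.48903557 -0.05303144  0.188     ] 133.25507479120506 0.10691674068809336
clock: 4.93
ee_pos: [0.4752, -0.0542, 0.2439]
tool_rot: [-3.141, 0.0, 2.203]
contact_force: [-1.4, -1.7, 0.4]
width: 0.002
[-0.19956536  0.32220568  0.70179231]
```

View pics/z4.png

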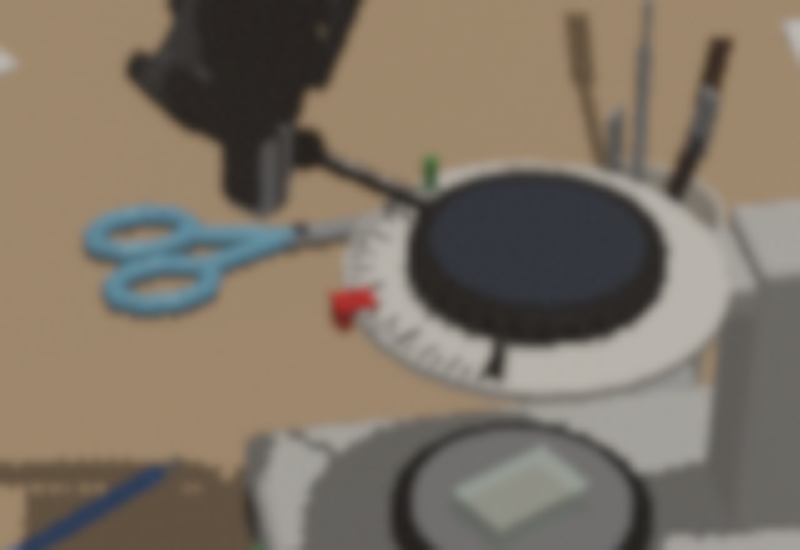

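```bash
python3 -m inch '[[[0,0,0.03],[0.7,3.3,0],0],[[0,0,0.03],[0.7,3.3,0],0],[[0,0,0.03],[0.7,3.3,0],0],[[0,0,0.02],[0.4,2.2,0],0],[[0,0,0.01],[0.2,1.1,0],0]]';  python3 - <<'E'
from h import *
d=snap('side','side5');im=d['img'][:,:,::-1];cv2.imwrite('pics/z5.png',cv2.resize(im[220:330,250:410],None,fx=5,fy=5,interpolation=cv2.INTER_CUBIC))
print(status.get_obs()['contact_force'])
E
```

```text
clock: 5.4
ee_pos: [0.4847, -0.0445, 0.2438]
tool_rot: [-3.141, -0.0, 2.084]
contact_force: [0.3, -1.3, -0.1]
width: 0.002
[-0.53526956 -1.27856104 -0.17690633]
```

View pics/z5.png

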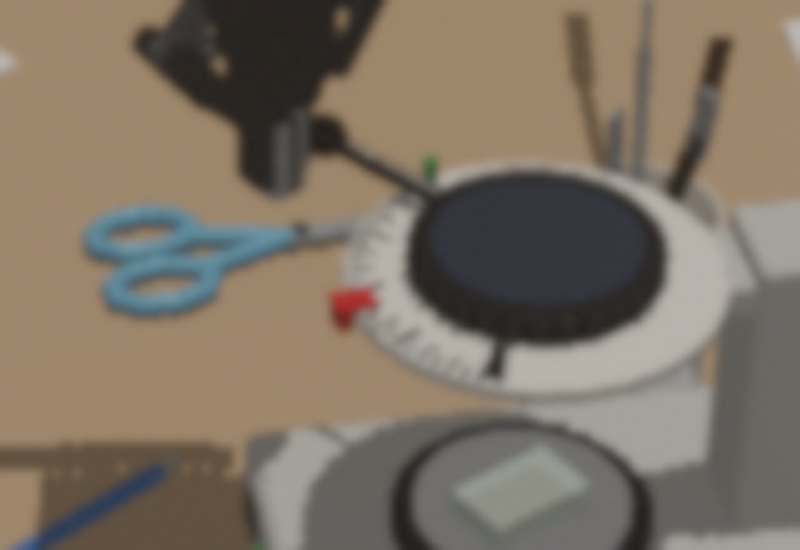

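```bash
python3 -m inch '[[[0,0,0.01],[0.2,1.1,0],0],[[0,0,0.01],[0.2,1.1,0],0],[[0,0,0.01],[0.2,1.1,0],0],[[0,0,0.01],[0.2,1.1,0],0],[[0,0,0.01],[0.2,1.1,0],0]]'; python3 -m inch '[[[0,0,0.01],[0.2,1.1,0],0],[[0,0,0.01],[0.2,1.1,0],0],[[0,0,0],[0,0,0],0],[[0,0,0],[0,0,0],0],[[0,0,0],[0,0,0],0]]'
python3 - <<'E'
from h import *
d=snap('side','side6');im=d['img'][:,:,::-1];cv2.imwrite('pics/z6.png',cv2.resize(im[220:330,250:410],None,fx=5,fy=5,interpolation=cv2.INTER_CUBIC))
o=status.get_obs();print(o['contact_force'],o['ee_pos'],o['tool_rot'])
E
```

```text
clock: 5.87
ee_pos: [0.489, -0.0409, 0.2438]
tool_rot: [-3.141, -0.0, 2.033]
contact_force: [0.1, -1.3, -0.6]
width: -0.001
clock: 6.28
ee_pos: [0.4909, -0.0394, 0.2439]
tool_rot: [3.141, -0.0, 2.014]
contact_force: [-0.0, -0.8, -0.6]
width: 0.001
[-0.49063648 -1.12265862 -0.1619946 ] [ 0.49091464 -0.0394866   0.24387087] [ 3.14128715e+00 -1.89126166e-04  2.01384193e+00]
```

View pics/z6.png

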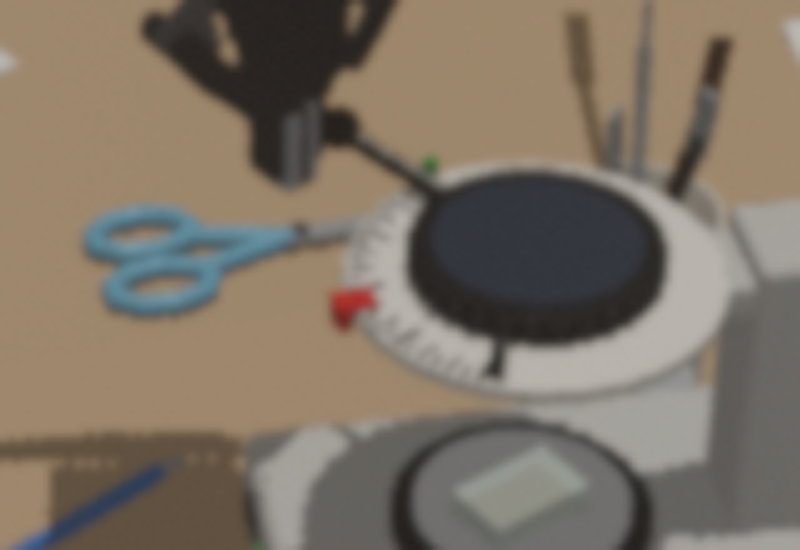

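```bash
python3 -m inch '[[[0,0,0.008],[0.2,0.9,0],0],[[0,0,0.008],[0.2,0.9,0],0],[[0,0,0.006],[0.1,0.7,0],0],[[0,0,0],[0,0,0],0],[[0,0,0],[0,0,0],0]]'
python3 - <<'E'
from h import *
fs=[]
d=snap('side','side7');fs.append(status.get_obs()['contact_force'])
d=get_image('side');fs.append(status.get_obs()['contact_force']);d=load('side7')
im=d['img'][:,:,::-1];cv2.imwrite('pics/z7.png',cv2.resize(im[220:330,250:410],None,fx=5,fy=5,interpolation=cv2.INTER_CUBIC))
o=status.get_obs();print(np.mean(fs,0),fs,o['ee_pos'],o['tool_rot'])
E
```

```text
clock: 6.75
ee_pos: [0.4929, -0.038, 0.2439]
tool_rot: [3.142, -0.0, 1.992]
contact_force: [-0.8, -0.7, -0.6]
width: -0.002
[-0.75317322 -0.34751333  0.16330307] [array([-1.07306436, -0.66752248,  0.20595899]), array([-0.43328207, -0.02750418,  0.12064716])] [ 0.49290737 -0.03803897  0.24384508] [ 3.14156835e+00 -1.75046086e-04  1.99182130e+00]
```

View pics/z7.png

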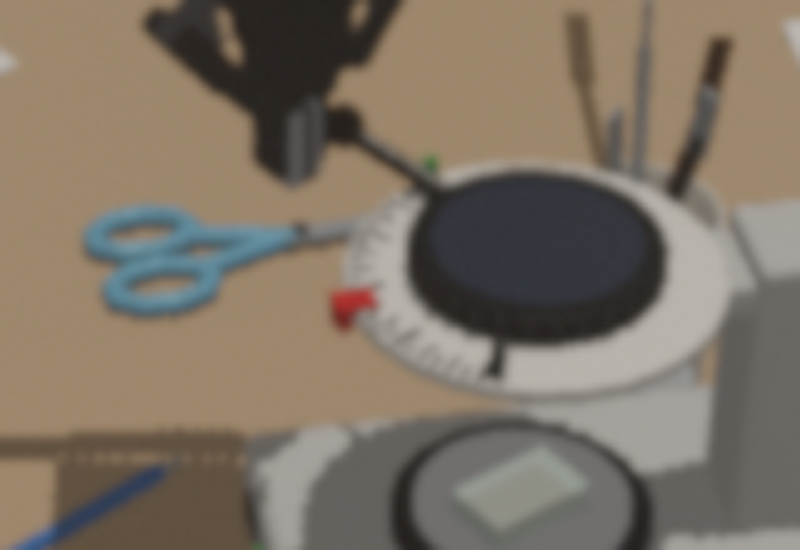

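```bash
python3 -m inch '[[[0,0,0.005],[0.1,0.6,0],0],[[0,0,0.005],[0.1,0.6,0],0],[[0,0,0],[0,0,0],0],[[0,0,0],[0,0,0],0],[[0,0,0],[0,0,0],0]]'
python3 - <<'E'
from h import *
fs=[]
for i in range(4):
    d=get_image('side');fs.append(status.get_obs()['contact_force'])
np.savez('/tmp/side8.npz',**d)
o=status.get_obs();print(np.mean(fs,0),np.std(fs,0),o['ee_pos'],o['tool_rot'],o['tau'])
E
```

```text
clock: 7.27
ee_pos: [0.4939, -0.0373, 0.2438]
tool_rot: [-3.142, -0.0, 1.982]
contact_force: [-1.1, 0.4, -0.6]
width: -0.0
[-1.11940732  0.15457774 -0.2911134 ] [0.43112953 0.30165474 0.65851431] [ 0.49389898 -0.03738946  0.24385825] [-3.14158383e+00 -1.41586953e-04  1.98178633e+00] [-9.61666857e-02 -3.17248642e+01 -2.78961056e+01  1.65683105e-03
 -3.20376623e-01  4.56191148e-03]
```

```bash
cat > f.py <<'E'
from h import *
fs=[]
for i in range(4):
    d=get_image('side');fs.append(status.get_obs()['contact_force'])
np.savez('/tmp/sidef.npz',**d)
im=d['img'][:,:,::-1];cv2.imwrite('pics/zf%.0f.png'%(100*status.get_obs()['clock']),cv2.resize(im[220:330,250:410],None,fx=5,fy=5,interpolation=cv2.INTER_CUBIC))
o=status.get_obs();F=np.mean(fs,0);y=o['tool_rot'][2];print('F',F.round(2),'Ftang',(F[0]*np.sin(y)-F[1]*np.cos(y)).round(2),o['ee_pos'].round(4),np.degrees(y).round(2),o['clock'])
E
python3 -m inch '[[[0,0,0.005],[0.1,0.6,0],0],[[0,0,0.005],[0.1,0.6,0],0],[[0,0,0],[0,0,0],0],[[0,0,0],[0,0,0],0],[[0,0,0],[0,0,0],0]]' >/dev/null; python3 f.py;python3 -m inch '[[[0,0,0.005],[0.1,0.6,0],0],[[0,0,0.003],[0.1,0.4,0],0],[[0,0,0],[0,0,0],0],[[0,0,0],[0,0,0],0],[[0,0,0],[0,0,0],0]]' >/dev/null; python3 f.py; ls pics
```

```text
F [-1.28  0.05 -0.15] Ftang -1.16 [ 0.495  -0.0368  0.2439] 112.98 8.0833
F [-2.43  0.26  0.42] Ftang -2.14 [ 0.4957 -0.0363  0.2438] 112.52 8.7
side0.png
side1.png
side2.png
side3.png
side4.png
side5.png
side6.png
side7.png
top0.png
top1.png
top3.png
z0.png
z1.png
z2.png
z3.png
z3t.png
z4.png
z5.png
z6.png
z7.png
zf808.png
zf870.png
```

```bash
python3 -m inch '[[[0,0,0],[0,0.5,0],0],[[0,0,0],[0,0.5,0],0],[[0,0,0],[0,0,0],0],[[0,0,0],[0,0,0],0],[[0,0,0],[0,0,0],0]]' >/dev/null; python3 f.py; ls pics/zf*
```

```text
F [-4.85 -1.37  1.57] Ftang -5.0 [ 0.496  -0.0361  0.2437] 112.52 9.3167
pics/zf808.png
pics/zf870.png
pics/zf932.png
```

The force rises from about 1.1 N to 5 N with almost no motion, so the lever is on the zero stop. I'll back off, lift clear and check with the camera.

```bash
python3 -m inch '[[[0,0,0],[0,-4,0],0],[[0,0,0],[0,-6,0],0],[[0,0,0],[0,-6,0],0],[[0,0,0],[0,0,-10],0],[[0,0,0],[0,0,-15],0]]' >/dev/null; python3 -m inch '[[[0,0,0],[0,0,-20],0],[[0,0,0],[0,0,-20],0],[[0,0,0],[0,0,-5],0],[[0,0,0],[0,0,0],0],[[0,0,0],[0,0,0],0]]'
python3 - <<'E'
from h import *
d=snap('side','side9');im=d['img'][:,:,::-1];cv2.imwrite('pics/z9.png',cv2.resize(im[220:330,250:410],None,fx=5,fy=5,interpolation=cv2.INTER_CUBIC))
d=snap('top','top9')
E
```

```text
clock: 10.15
ee_pos: [0.4819, -0.0419, 0.3139]
tool_rot: [3.141, 0.0, 1.964]
contact_force: [-0.3, 0.0, -0.4]
width: 0.001
```

View pics/z9.png

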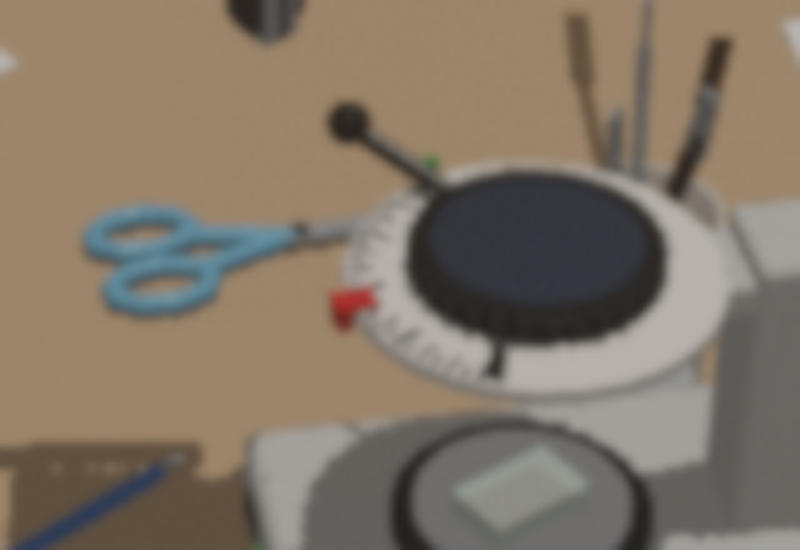

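View pics/top9.png

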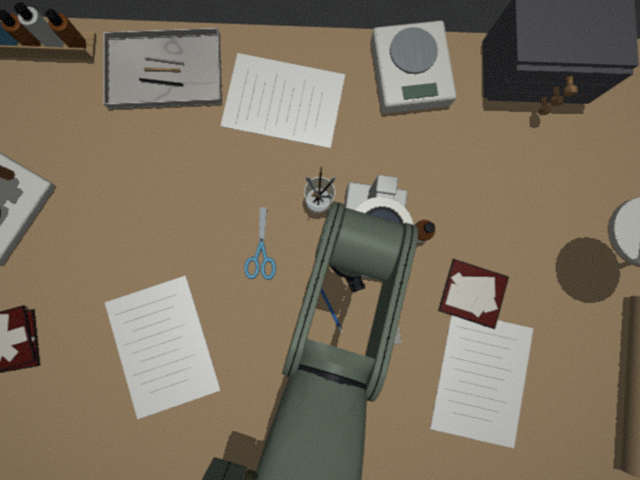

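```bash
cat >> h.py <<'E'
def ballc(d,u,v,r=9,thr=75):
    I=d['img'].astype(float).max(2);u0,v0=int(round(u))-r,int(round(v))-r
    w=np.clip(110-I[v0:v0+2*r+1,u0:u0+2*r+1],0,60)
    m=cv2.morphologyEx((w>25).astype(np.uint8),cv2.MORPH_OPEN,np.ones((5,5),np.uint8))
    n,l,st,c=cv2.connectedComponentsWithStats(m);k=1+np.argmin(np.hypot(*(c[1:]-r).T))
    yy,xx=np.mgrid[v0:v0+2*r+1,u0:u0+2*r+1];w=w*(cv2.dilate((l==k).astype(np.uint8),np.ones((3,3)))>0)
    return (w*xx).sum()/w.sum(),(w*yy).sum()/w.sum(),st[k]
E
python3 - <<'E'
from h import *
for n,u,v in(('side9',319.2,244),('side0',301.5,259.6)):
    d=load(n);c=ballc(d,u,v);b=ray(d,*c[:2],.188);w=b[:2]-[.5623,-.1309];print(c,b,np.degrees(np.arctan2(w[1],w[0])),np.hypot(*w))
    print(axis_fit(d,(.562,-.131))[0])
E
```

```text
(np.float64(319.574410514109), np.float64(244.48357170467725), array([ 7,  7,  6,  6, 36], dtype=int32)) [ 0.52028665 -0.03163903  0.188     ] 112.9410700138478 0.10778618582606002
[ 0.56185277 -0.13069693  0.07250634]
(np.float64(301.43195266272187), np.float64(259.6226940480334), array([ 6,  6,  6,  6, 36], dtype=int32)) [ 0.47212895 -0.0715404   0.188     ] 146.6430911857259 0.1079554551265469
[ 0.5616185  -0.13077691  0.0726204 ]
```

```bash
python3 -m inch '[[[0,0,0],[-1,17,0],0],[[0,0,0],[-1,17,0],0],[[0,0,0],[-1,17,0],0],[[0,0,0],[-1,17,0],0],[[0,0,0],[0,14,0],0]]'; python3 -m inch '[[[0,0,0],[0,0,0],0],[[0,0,0],[0,0,10],0],[[0,0,0],[0,0,15],0],[[0,0,0],[0,0,15],0],[[0,0,0],[0,0,15],0]]'; python3 -m inch '[[[0,0,0],[0,0,10],0],[[0,0,0],[0,0,5],0],[[0,0,0],[0,0,0],0],[[0,0,0],[0,0,0],0],[[0,0,0],[0,0,0],0]]'; python3 f.py; ls -t pics |head -1
```

```text
clock: 10.67
ee_pos: [0.5595, -0.0138, 0.3119]
tool_rot: [-3.139, -0.002, 1.964]
contact_force: [-0.2, -0.1, -0.3]
width: 0.004
clock: 11.08
ee_pos: [0.5577, -0.0144, 0.2568]
tool_rot: [-3.139, -0.001, 1.963]
contact_force: [-0.1, 1.0, 0.1]
width: 0.004
clock: 11.5
ee_pos: [0.5597, -0.0144, 0.2448]
tool_rot: [3.14, 0.001, 1.964]
contact_force: [-0.2, 0.2, 0.6]
width: 0.002
F [ 0.07 -0.04  0.29] Ftang 0.05 [ 0.5597 -0.0143  0.2448] 112.52 11.7
zf1170.png
```

View pics/zf1170.png

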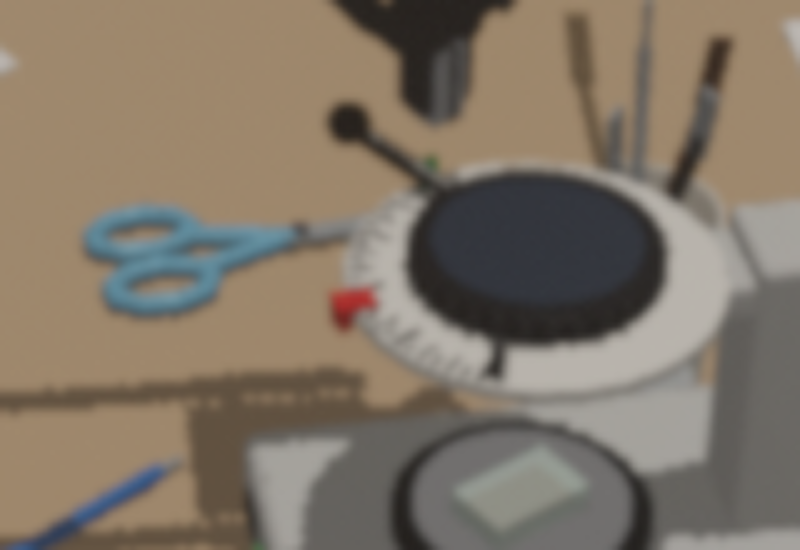

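```bash
python3 -m inch '[[[0,0,0],[0,-5,0],0],[[0,0,0],[0,-5,0],0],[[0,0,0],[0,-4,0],0],[[0,0,0],[0,-3,0],0],[[0,0,0],[0,-2,0],0]]' | head -2; python3 -m inch '[[[0,0,-0.02],[0.5,-2.2,0],0],[[0,0,-0.03],[0.7,-3.3,0],0],[[0,0,-0.03],[0.7,-3.3,0],0],[[0,0,-0.03],[0.7,-3.3,0],0],[[0,0,-0.03],[0.7,-3.3,0],0]]'; python3 f.py; ls -t pics |head -1
```

```text
clock: 12.12
ee_pos: [0.5411, -0.0217, 0.2438]
clock: 12.53
ee_pos: [0.5266, -0.0252, 0.244]
tool_rot: [3.14, 0.001, 2.106]
contact_force: [1.2, -0.1, -1.0]
width: -0.0
F [ 0.9  -0.04 -0.2 ] Ftang 0.76 [ 0.5263 -0.0252  0.244 ] 120.52 12.7333
zf1273.png
```

```bash
python3 -m inch '[[[0,0,-0.03],[0.7,-3.3,0],0],[[0,0,-0.04],[1,-4.4,0],0],[[0,0,-0.04],[1,-4.4,0],0],[[0,0,-0.04],[1,-4.4,0],0],[[0,0,-0.04],[1,-4.4,0],0]]'; python3 -m inch '[[[0,0,-0.04],[1,-4.4,0],0],[[0,0,-0.04],[1,-4.4,0],0],[[0,0,-0.04],[1,-4.4,0],0],[[0,0,-0.04],[1,-4.4,0],0],[[0,0,-0.03],[0.7,-3.3,0],0]]'; python3 f.py; ls -t pics |head -1
```

```text
clock: 13.15
ee_pos: [0.507, -0.0333, 0.2441]
tool_rot: [3.14, 0.001, 2.296]
contact_force: [1.5, 0.6, -0.3]
width: 0.001
clock: 13.57
ee_pos: [0.489, -0.045, 0.2441]
tool_rot: [3.141, 0.001, 2.485]
contact_force: [1.0, 1.0, -0.6]
width: -0.001
F [-0.14  0.04 -0.24] Ftang -0.06 [ 0.4887 -0.045   0.2439] 142.25 13.7667
zf1377.png
```

View pics/zf1377.png

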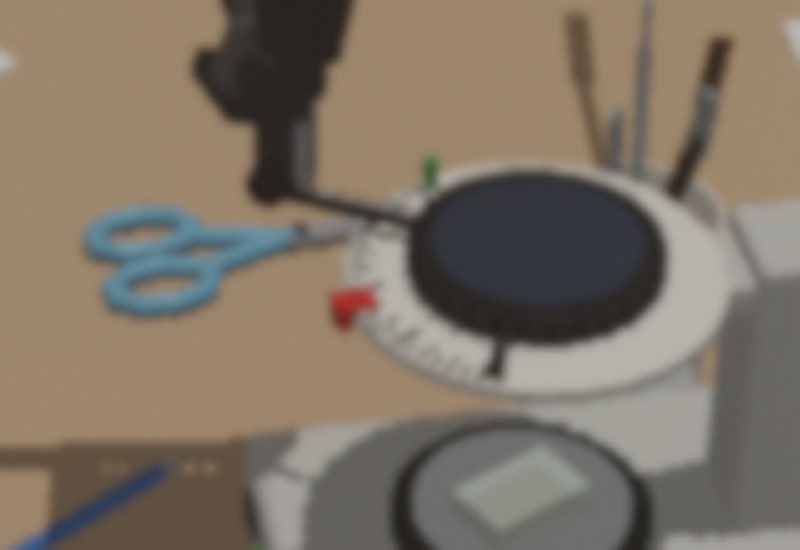

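```bash
python3 -m inch '[[[0,0,-0.03],[0.7,-3.3,0],0],[[0,0,-0.04],[1,-4.4,0],0],[[0,0,-0.04],[1,-4.4,0],0],[[0,0,-0.04],[1,-4.4,0],0],[[0,0,-0.04],[1,-4.4,0],0]]'; python3 -m inch '[[[0,0,-0.04],[1,-4.4,0],0],[[0,0,-0.04],[1,-4.4,0],0],[[0,0,-0.04],[1,-4.4,0],0],[[0,0,-0.04],[1,-4.4,0],0],[[0,0,-0.03],[0.7,-3.3,0],0]]';python3 -m inch '[[[0,0,-0.03],[0.7,-3.3,0],0],[[0,0,-0.03],[0.7,-3.3,0],0],[[0,0,-0.02],[0.5,-2.2,0],0],[[0,0,-0.01],[0.2,-1.1,0],0],[[0,0,0],[0,0,0],0]]'; python3 f.py; ls -t pics |head -1
```

```text
clock: 14.18
ee_pos: [0.4736, -0.0596, 0.244]
tool_rot: [3.141, 0.001, 2.675]
contact_force: [1.2, 1.0, -0.5]
width: 0.003
clock: 14.6
ee_pos: [0.4613, -0.0772, 0.244]
tool_rot: [3.141, 0.001, 2.865]
contact_force: [1.2, 0.3, -0.2]
width: -0.003
clock: 15.02
ee_pos: [0.4566, -0.0864, 0.2439]
tool_rot: [3.142, 0.0, 2.953]
contact_force: [0.6, 0.5, 0.2]
width: -0.002
F [ 0.66  0.39 -0.5 ] Ftang 0.51 [ 0.4564 -0.0864  0.2438] 169.23 15.2167
zf1522.png
```

Run:
```python
from h import *
d=snap('top','top10');im=d['img'][:,:,::-1];cv2.imwrite('pics/z10t.png',cv2.resize(im[190:300,310:430],None,fx=5,fy=5,interpolation=cv2.INTER_CUBIC))
```

```text
(no output)
```

View pics/zf1522.png

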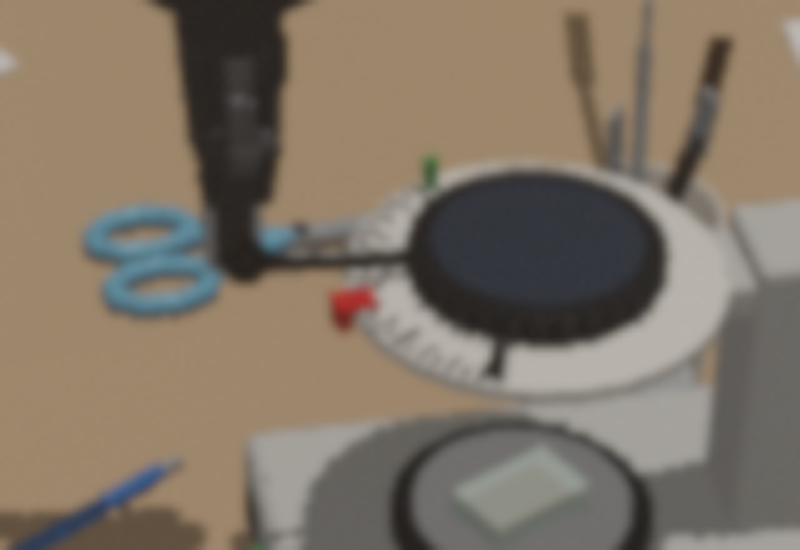

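View pics/z10t.png

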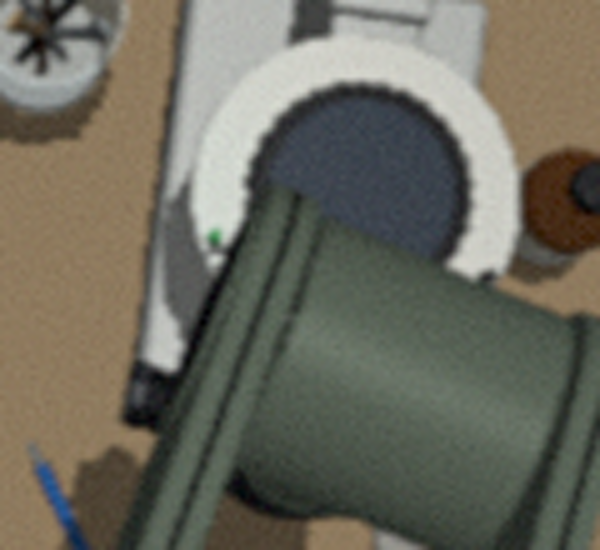

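```bash
python3 -m inch '[[[0,0,-0.03],[0.7,-3.3,0],0],[[0,0,-0.04],[1,-4.4,0],0],[[0,0,-0.03],[0.7,-3.3,0],0],[[0,0,-0.02],[0.5,-2.2,0],0],[[0,0,-0.01],[0.2,-1.1,0],0]]' >/dev/null; python3 f.py
python3 -m inch '[[[0,0,0],[0,0,0],0],[[0,0,0],[0,5,0],0],[[0,0,0],[0,8,0],0],[[0,0,0],[0,10,0],0],[[0,0,0],[0,0,0],0]]'
python3 - <<'E'
from h import *
d=snap('top','top11');im=d['img'][:,:,::-1];cv2.imwrite('pics/z11t.png',cv2.resize(im[190:300,310:430],None,fx=5,fy=5,interpolation=cv2.INTER_CUBIC))
d=snap('side','side11');im=d['img'][:,:,::-1];cv2.imwrite('pics/z11.png',cv2.resize(im[220:330,250:410],None,fx=5,fy=5,interpolation=cv2.INTER_CUBIC))
E
```

```text
F [0.38 0.56 0.05] Ftang 0.58 [ 0.4514 -0.1002  0.2438] 176.67 15.8833
clock: 16.3
ee_pos: [0.4526, -0.0753, 0.2437]
tool_rot: [3.141, -0.001, 3.086]
contact_force: [-1.2, 0.0, 1.1]
width: -0.003
```

View pics/z11.png

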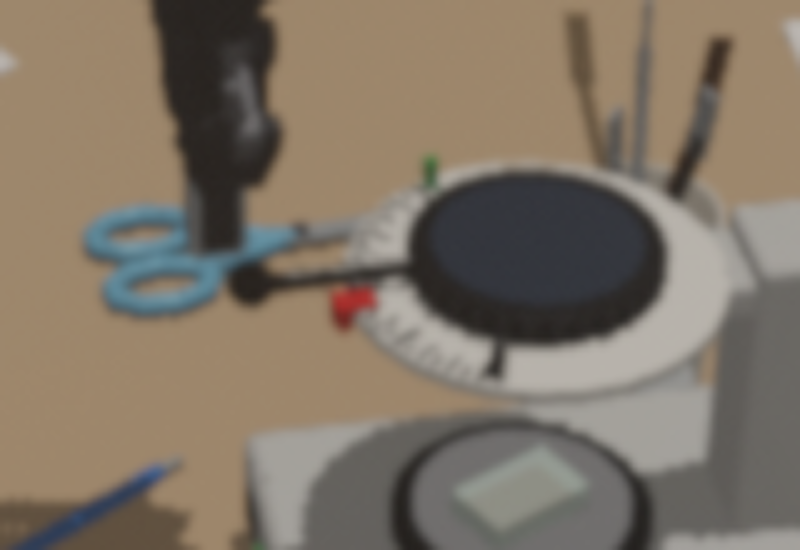

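View pics/z11t.png

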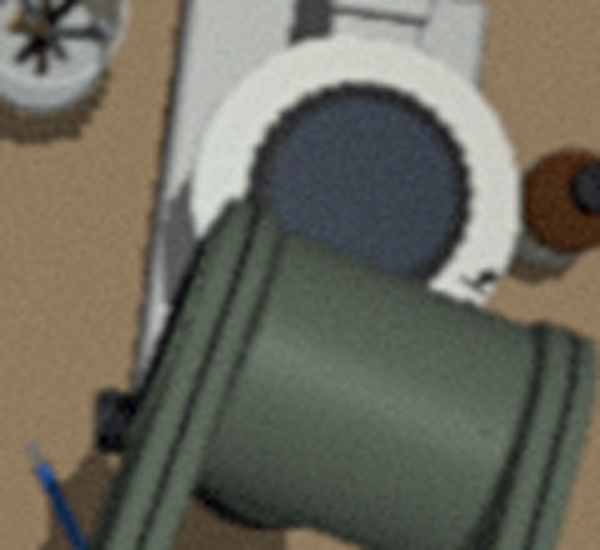

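Run:
```python
from h import *
d=load('top0');s=load('side0')
print(d['img'][256:269,374:388,0]);print(d['img'][256:269,374:388,1])
print(s['img'][274:288,312:328,0]);print(s['img'][274:288,312:328,1])
a=cv2.resize(d['img'][252:272,370:392],None,fx=18,fy=18,interpolation=cv2.INTER_CUBIC)
b=cv2.resize(s['img'][270:290,308:330],None,fx=18,fy=18,interpolation=cv2.INTER_CUBIC)
cv2.imwrite('pics/tab.png',np.hstack([a,b])[:,:,::-1])
s=load('side11');c=ballc(s,299,276.5);print(c)
for ax in((.5623,-.1309),(.5618,-.1307)):
    b=ray(s,*c[:2],.188)[:2]-ax;print(np.degrees(np.arctan2(b[1],b[0]))%360,np.hypot(*b))
```

```text
[[191 198 192 155 157 194 201 198 188 188 194 194 180 154]
 [182 184 174 139 148 189 196 190 183 179 191 198 187 152]
 [169 163 168 135 138 171 185 185 182 172 172 183 182 159]
 [166 166 169 129 129 163 185 185 183 173 160 150 163 165]
 [164 163 161 130 134 172 185 185 183 179 165 152 157 162]
 [110 125 137 141 154 170 185 183 178 177 166 153 136 125]
 [ 80  88 100 110 137 175 186 186 184 170 142 112 101  89]
 [ 82  80  79  86 132 171 184 188 188 174 128  88  75  80]
 [ 86  78  82  86 131 164 180 177 179 164 125  81  85  75]
 [ 81  81  82  82 101 120 129 130 125 123  98  82  80  80]
 [ 81  82  84  85  84  91  87  88  87  86  77  81  90 108]
 [ 86  81  84  84  80  77  83  74  80  78  90 113 133 154]
 [ 78  81  83  83  80  79  79  75  83 105 133 153 167 170]]
[[196 201 195 158 156 196 201 197 187 189 200 199 184 150]
 [183 189 178 141 133 159 171 163 153 164 188 201 188 153]
 [173 164 175 132  89  87  94  90  90 107 150 183 186 159]
 [169 169 174 131  64  40  46  46  46  75 123 150 166 170]
 [167 165 165 133  81  50  49  44  41  82 136 151 158 166]
 [112 129 144 141 107  56  47  46  40
[... 1796 characters left out ...]
77  51  48  46  45  47  51  58  80 117 149 165]
 [127 127 123 109  76  48  43  43  48  58  74  82  90 120 151 165]
 [127 127 124 109  78  47  39  42  56  80 102 111 114 134 157 164]
 [127 127 124 111  83  51  40  44  68  96 115 122 128 142 154 154]
 [127 127 125 115  93  64  46  51  77 103 117 126 132 139 144 142]
 [127 127 126 121 108  86  69  71  91 109 115 120 127 134 141 141]
 [127 128 127 125 119 108  97 100 110 117 116 115 120 132 141 141]
 [127 127 127 127 125 120 117 118 122 124 121 116 117 127 140 144]]
(np.float64(299.67019498607243), np.float64(275.91476323119775), array([ 6,  6,  8,  7, 52], dtype=int32))
174.3570971773687 0.10773644908950317
174.4371828981372 0.10721931118386727
```

View pics/tab.png

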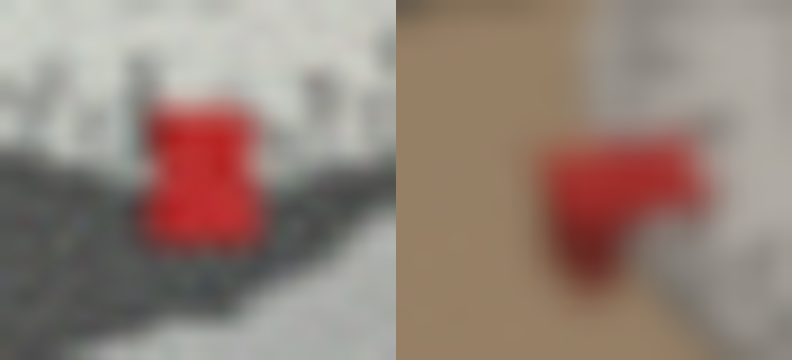

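Side view: the ball is just short of the tab line. I'll clear the arm out of the top view for an accurate measurement before the final nudge.

```bash
python3 -m inch '[[[0,0,0],[0,5,-10],0],[[0,0,0],[0,5,-20],0],[[0,0,0],[0,0,-20],0],[[0,0,0],[0,0,-20],0],[[0,0,0],[10,20,0],0]]' >/dev/null; python3 -m inch '[[[0,0,0],[10,30,0],0],[[0,0,0],[10,30,0],0],[[0,0,0],[10,30,0],0],[[0,0,0],[10,30,0],0],[[0,0,0],[10,30,0],0]]'; python3 -m inch '[[[0,0,0],[10,30,0],0],[[0,0,0],[10,30,0],0],[[0,0,0],[10,30,0],0],[[0,0,0],[0,20,0],0],[[0,0,0],[0,0,0],0]]'
python3 - <<'E'
from h import *
I=[]
d=snap('top','top12');im=d['img'][:,:,::-1];cv2.imwrite('pics/z12t.png',cv2.resize(im[195:295,330:430],None,fx=6,fy=6,interpolation=cv2.INTER_CUBIC))
d=snap('side','side12');im=d['img'][:,:,::-1];cv2.imwrite('pics/z12.png',cv2.resize(im[240:310,280:390],None,fx=7,fy=7,interpolation=cv2.INTER_CUBIC))
E
```

```text
clock: 17.23
ee_pos: [0.4028, 0.1073, 0.3149]
tool_rot: [3.141, 0.002, 3.083]
contact_force: [0.6, -0.5, 0.6]
width: -0.001
clock: 17.65
ee_pos: [0.3792, 0.2206, 0.315]
tool_rot: [3.139, 0.001, 3.088]
contact_force: [-0.7, -0.8, 0.3]
width: 0.004
```

View pics/z12t.png

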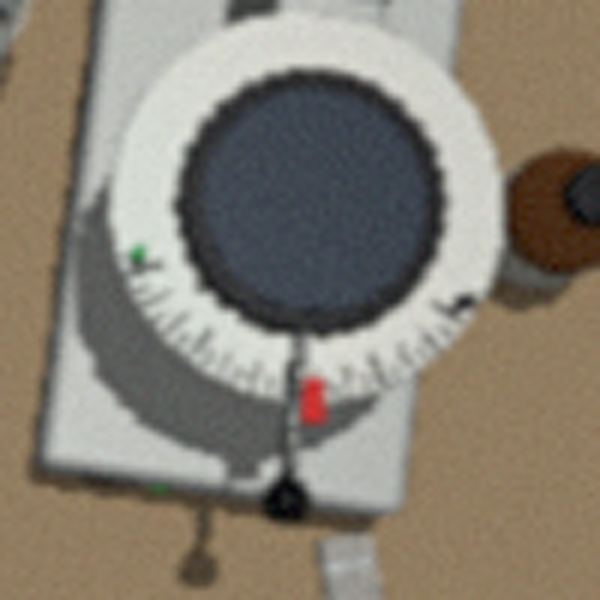

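View pics/z12.png

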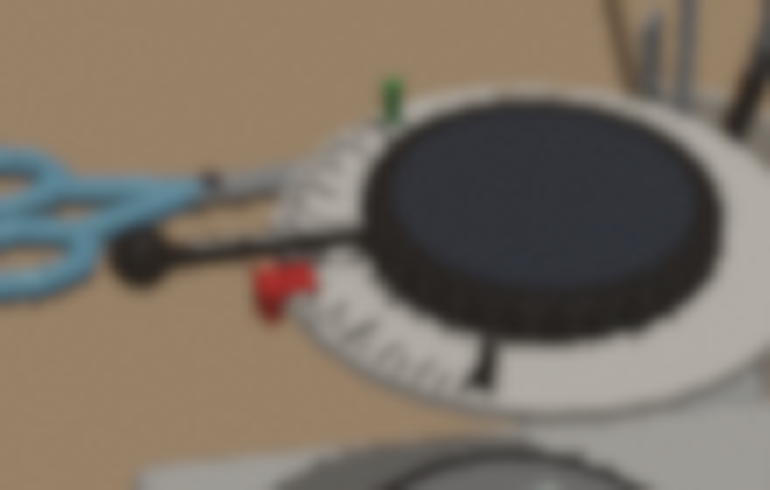

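```bash
cat >> h.py <<'E'
def ball_dark(d,u,v,r=6):
    I=d['img'].astype(float).max(2);u0,v0=int(round(u))-r,int(round(v))-r
    w=np.clip(80-I[v0:v0+2*r+1,u0:u0+2*r+1],0,45)
    yy,xx=np.mgrid[v0:v0+2*r+1,u0:u0+2*r+1]
    m=cv2.morphologyEx((w>20).astype(np.uint8),cv2.MORPH_OPEN,np.ones((4,4),np.uint8))
    n,l,st,c=cv2.connectedComponentsWithStats(m);k=1+st[1:,4].argmax()
    w=w*(cv2.dilate((l==k).astype(np.uint8),np.ones((3,3)))>0)
    return (w*xx).sum()/w.sum(),(w*yy).sum()/w.sum(),st[k]
E
python3 - <<'E'
from h import *
B=[]
for n,u,v in(('top0',354,269),('top12',377.4,277.7)):
    d=load(n);c=ball_dark(d,u,v);c2=ballc(d,u,v,r=7);b=ray(d,*c[:2],.188)[:2];B.append(b)
    x,k,e,_=axis_fit(d,(.5604,-.1318));w=b-x[:2];print(n,c,c2[:2],b,'axis',x,'ang',np.degrees(np.arctan2(w[1],w[0]))%360,np.hypot(*w))
# axis from 2 ball points r=.108
a,b=B;m=(a+b)/2;h=(b-a);L=np.hypot(*h);n=np.array([-h[1],h[0]])/L;q=np.sqrt(.108**2-L*L/4)
for s in(1,-1):print('axis from balls',m+s*q*n)
S=[]
for n,u,v in(('side0',301.5,259.6),('side9',319.5,244.4),('side12',300,276)):
    d=load(n);c=ball_dark(d,u,v);c2=ballc(d,u,v,r=7);b=ray(d,*c[:2],.188)[:2];S.append(b);w=b-[.5619,-.1307];print(n,c,c2[:2],b,np.degrees(np.arctan2(w[1],w[0]))%360,np.hypot(*w))
from numpy import array
cc,r=circfit(np.array(S));print('side circ',cc,r)
E
```

```text
top0 (np.float64(354.39499146272055), np.float64(269.1001707455891), array([ 5,  4,  6,  7, 39], dtype=int32)) (np.float64(353.2568203198495), np.float64(270.1230009407338)) [ 0.46982554 -0.07409262] axis [ 0.56035376 -0.1317845   0.07185094] ang 147.49142450416338 0.10734854640398486
top12 (np.float64(377.3757711721817), np.float64(278.58721256309593), array([ 4,  5,  7,  6, 39], dtype=int32)) (np.float64(377.45457627118645), np.float64(278.43186440677965)) [ 0.45096287 -0.12338214] axis [ 0.56041712 -0.13176462  0.07194731] ang 175.62059404172874 0.10977475416513024
axis from balls [ 0.55820335 -0.13616808]
axis from balls [ 0.36258507 -0.06130668]
side0 (np.float64(301.8581449727202), np.float64(259.8971161340608), array([ 4,  4,  6,  6, 32], dtype=int32)) (np.float64(301.43195266272187), np.float64(259.6226940480334)) [ 0.47265888 -0.0726287 ] 146.9469958327956 0.10647184077571334
side9 (np.float64(319.6670190274841), np.float64(244.98202959830866), array([ 4,  6,  6,  5, 27], dtype=int32)) (np.float64(319.574410514109), np.float64(244.48357170467725)) [ 0.51994453 -0.03336958] 113.31905095429246 0.10598808147072962
side12 (np.float64(300.03552631578947), np.float64(276.19671052631577), array([ 4,  4,  6,  7, 38], dtype=int32)) (np.float64(299.67323481116586), np.float64(275.9542966611932)) [ 0.4554937  -0.12131812] 174.96123986323215 0.10681909787116002
side circ [ 0.56125629 -0.13123367] 0.1062263711401035
```

Run:
```python
from h import *
d=load('top12');print(d['img'][250:285,370:388].astype(int).max(2))
for c,r in((378.5,261.7),(378.2,266),(379.4,253)):
    p=ray(d,c,r,.19)[:2]-[.5604,-.1318];print(np.degrees(np.arctan2(p[1],p[0]))%360,np.hypot(*p))
for A in(171,175,176,180):
    a=np.radians(A);print(A,[proj(d,[.5604+r*np.cos(a),-.1318+r*np.sin(a),.19]).round(2) for r in(.055,.071,.09)],proj(d,[.5604+.108*np.cos(a),-.1318+.108*np.sin(a),.188]).round(2))
```

```text
[[218 211 201 171 131 115 115 110  82  62  79  89  81  52  66  99 118 112]
 [219 222 221 210 204 199 204 199 150 108 118 155 160 134 150 180 196 200]
 [216 219 221 224 219 218 225 214 169 114 131 176 207 205 203 216 217 219]
 [219 221 220 214 216 218 222 213 170 127 136 179 215 220 217 218 218 217]
 [219 218 213 212 217 218 218 206 157 119 134 179 217 219 215 214 214 211]
 [216 215 191 195 216 221 214 177 107  96 126 177 210 219 216 217 208 205]
 [190 201 178 184 211 219 211 152  84 109 148 183 198 203 218 213 195 168]
 [176 169 165 191 199 201 199 140  74 119 151 177 187 198 208 213 203 166]
 [196 174 175 200 186 180 187 135  72  95 146 183 195 190 183 195 201 170]
 [189 176 181 206 180 185 185 133  83  96 144 182 194 187 172 165 178 180]
 [129 128 150 180 175 183 175 123  77  89 135 184 198 194 187 165 170 178]
 [ 90  92 109 120 123 136 144 119  87 102 155 196 203 187 179 160 148 132]
 [ 89  90  92  93  93  96 103  97  97 110 158 192 200 185 153 121 107 100]
 [ 93  94  87  88  87  91  91  78 107 121 160 201 202 182 137  98  88  84]
 [ 89  95  91  94  90  93  84  85 122 132 155 188 
[... 1323 characters left out ...]
21 104  90  90  91  89  96  94  88  90  84  81  77]
 [146 149 148 146 139 147 136 136 139 134 133 141 140 134 134 116 104  92]
 [147 145 147 147 151 147 151 148 152 147 147 151 141 138 139 144 142 141]]
174.86656835356894 0.07381950202919256
175.03473142400756 0.08303311799527283
175.00198506900577 0.055036563753027894
171 [array([377.63, 252.72]), array([376.41, 260.05]), array([374.96, 268.81])] [373.42 277.18]
175 [array([379.4 , 252.98]), array([378.7, 260.4]), array([377.87, 269.25])] [376.92 277.7 ]
176 [array([379.85, 253.03]), array([379.28, 260.46]), array([378.6 , 269.32])] [377.8 277.8]
180 [array([381.63, 253.14]), array([381.59, 260.6 ]), array([381.54, 269.51])] [381.32 278.02]
```

```bash
python3 -m inch '[[[0,0,0],[0,-20,0],0],[[0,0,0],[-10,-30,0],0],[[0,0,0],[-10,-30,0],0],[[0,0,0],[-10,-30,0],0],[[0,0,0],[-10,-30,0],0]]' >/dev/null; python3 -m inch '[[[0,0,0],[-10,-30,0],0],[[0,0,0],[-10,-30,0],0],[[0,0,0],[-10,-30,0],0],[[0,0,0],[-10,-30,0],0],[[0,0,0],[-10,-20,0],0]]' | head -2;python3 -m inch '[[[0,0,0],[0,0,0],0],[[0,0,0],[0,0,20],0],[[0,0,0],[0,0,20],0],[[0,0,0],[0,0,20],0],[[0,0,0],[0,-5,10],0]]' | head -2; python3 -m inch '[[[0,0,0],[0,-5,0],0],[[0,0,0],[0,0,0],0],[[0,0,0],[0,0,0],0],[[0,0,0],[0,0,0],0],[[0,0,0],[0,0,0],0]]'
python3 - <<'E'
from h import *
o=status.get_obs();p=o['ee_pos'];y=o['tool_rot'][2];print(p,np.degrees(y))
R=np.array([[np.cos(y),np.sin(y)],[np.sin(y),-np.cos(y)]]) # rows tool x,y
ax=np.array([.561,-.131])
for a in(-1,0,2,3,4):
    t=np.radians(a);v=np.array([.4514,-.1002])-ax;q=ax+[v[0]*np.cos(t)-v[1]*np.sin(t),v[1]*np.cos(t)+v[0]*np.sin(t)]
    print(a,q,(R@(q-p[:2])*1000).round(2),'turn',-(np.radians(176.67+a)-y)%(2*np.pi))
E
```

```text
clock: 18.58
ee_pos: [0.453, -0.0711, 0.3144]
clock: 19.0
ee_pos: [0.4512, -0.0719, 0.2417]
clock: 19.42
ee_pos: [0.4535, -0.0774, 0.2452]
tool_rot: [-3.141, 0.003, 3.084]
contact_force: [0.0, 0.6, -0.9]
width: 0.003
[ 0.45352954 -0.07741511  0.24522758] 176.68893551837903
-1 [ 0.45195423 -0.09829191] [  0.37 -20.93] turn 0.01778377966122946
0 [ 0.4514 -0.1002] [  0.81 -22.87] turn 0.00033048714128591783
2 [ 0.45039186 -0.10404375] [  1.59 -26.77] turn 6.2486092092809855
3 [ 0.44993826 -0.10597823] [  1.94 -28.72] turn 6.231155916761042
4 [ 0.44951848 -0.10792034] [  2.24 -30.69] turn 6.213702624241099
```

```bash
python3 -m inch '[[[0,0,0],[0,-6,0],0],[[0,0,0],[0,-6,0],0],[[0,0,0],[0,-5,0],0],[[0,0,0],[0,-3,0],0],[[0,0,0],[0.4,-2,0],0]]' |head -2; python3 -m inch '[[[0,0,-0.018],[0.4,-2,0],0],[[0,0,-0.018],[0.4,-2,0],0],[[0,0,-0.018],[0.4,-2,0],0],[[0,0,-0.016],[0.4,-1.5,0],0],[[0,0,0],[0,-0.8,0],0]]'; python3 f.py; python3 f.py
```

```text
clock: 19.83
ee_pos: [0.4512, -0.0998, 0.2439]
clock: 20.25
ee_pos: [0.4492, -0.1074, 0.2439]
tool_rot: [3.141, -0.0, -3.128]
contact_force: [-0.6, 2.2, 0.3]
width: 0.0
F [-0.38  0.74  0.8 ] Ftang 0.74 [ 0.4492 -0.1074  0.2439] -179.3 20.45
F [-0.38  0.68  0.27] Ftang 0.69 [ 0.4492 -0.1074  0.2438] -179.3 20.65
```

```bash
python3 -m inch '[[[0,0,0],[0,5,0],0],[[0,0,0],[0,10,0],0],[[0,0,0],[0,10,-10],0],[[0,0,0],[0,10,-20],0],[[0,0,0],[0,0,-20],0]]' >/dev/null; python3 -m inch '[[[0,0,0],[0,0,-20],0],[[0,0,0],[10,30,0],0],[[0,0,0],[10,30,0],0],[[0,0,0],[10,30,0],0],[[0,0,0],[10,30,0],0]]'|head -2; python3 -m inch '[[[0,0,0],[10,30,0],0],[[0,0,0],[10,30,0],0],[[0,0,0],[10,30,0],0],[[0,0,0],[10,30,0],0],[[0,0,0],[0,20,0],0]]'
python3 - <<'E'
from h import *
d=snap('top','top13');im=d['img'][:,:,::-1];cv2.imwrite('pics/z13t.png',cv2.resize(im[195:295,330:430],None,fx=6,fy=6,interpolation=cv2.INTER_CUBIC))
s=snap('side','side13');im=s['img'][:,:,::-1];cv2.imwrite('pics/z13.png',cv2.resize(im[240:310,280:390],None,fx=7,fy=7,interpolation=cv2.INTER_CUBIC))
print(d['img'][255:284,372:390].astype(int).max(2));print(d['img'][255:270,372:390,1])
E
```

```text
clock: 21.48
ee_pos: [0.4066, 0.049, 0.3149]
clock: 21.9
ee_pos: [0.3633, 0.1895, 0.3147]
tool_rot: [3.14, 0.0, -3.126]
contact_force: [-0.5, -1.1, -0.1]
width: 0.002
[[192 188 213 219 209 181 171 153  87 102 148 181 206 209 210 200 205 212]
 [174 178 209 214 203 165 159 143  86  97 138 184 210 213 198 166 177 201]
 [161 185 195 198 195 151 154 138  86 102 150 188 206 214 201 161 162 192]
 [172 197 179 174 184 143 129 124  82 103 143 169 182 194 200 175 174 197]
 [179 201 180 176 184 142 125 114  89 111 143 165 170 161 176 171 187 200]
 [152 182 174 176 176 141 137 118  87 112 151 169 183 165 168 177 171 179]
 [107 122 122 136 147 152 158 125  85 111 145 172 177 161 146 136 124 114]
 [ 89  91  85  93 105 127 136 119  85 114 146 158 146 120 104  96  90  86]
 [ 91  87  90  90  88  99 123 122  91 117 147 162 132 102  89  92  84  90]
 [ 92  92  92  89  89  98 127 113  84 115 147 157 131  96  89  86  84 104]
 [ 89  96  88  84  90  91 101  88  78 108 119 121 105  91  87  89 108 147]
 [ 88  91  93  90  88  93  90  74  76  96  90  87  86  87 102 111 148 174]
 [ 90  91  92  91  89  92  88  71
[... 1668 characters left out ...]
149 163 168 177 171 179]
 [107 122 122 136 147 148 112  57  73 110  96  87 142 158 146 136 124 112]
 [ 88  91  85  92 105 119  77  47  72 110  97  72  97 113 104  96  90  86]
 [ 91  87  90  89  88  77  42  40  76 115  99  69  73  90  89  92  82  90]
 [ 92  92  90  89  86  75  47  35  73 113 102  69  73  89  89  84  83 104]
 [ 89  96  88  84  90  79  61  46  74 108  96  75  75  88  87  89 108 147]
 [ 88  91  92  90  88  93  85  72  76  96  89  78  82  87 102 111 148 174]
 [ 90  91  91  91  89  92  88  71  69  88  90  82 101 113 145 166 174 184]
 [ 94  90  89  92  90  92  85  73  74  87  91 112 144 170 182 187 182 183]
 [ 91  94  90  88  88  94  96  85  74  91 110 149 174 184 182 182 183 182]]
```

View pics/z13t.png

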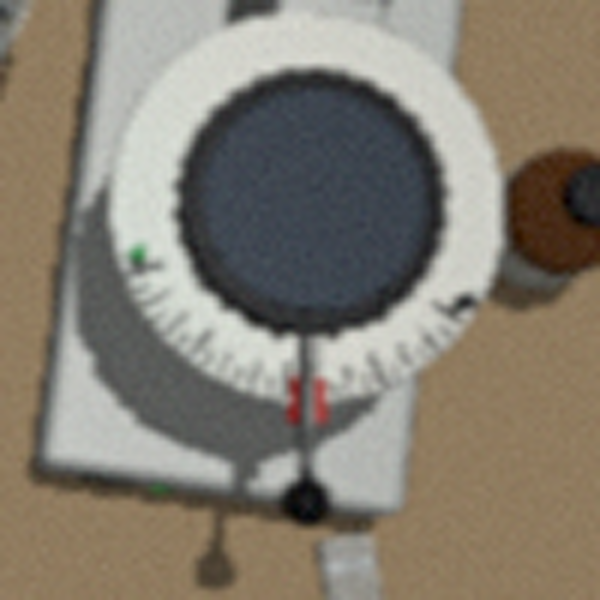

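View pics/z13.png

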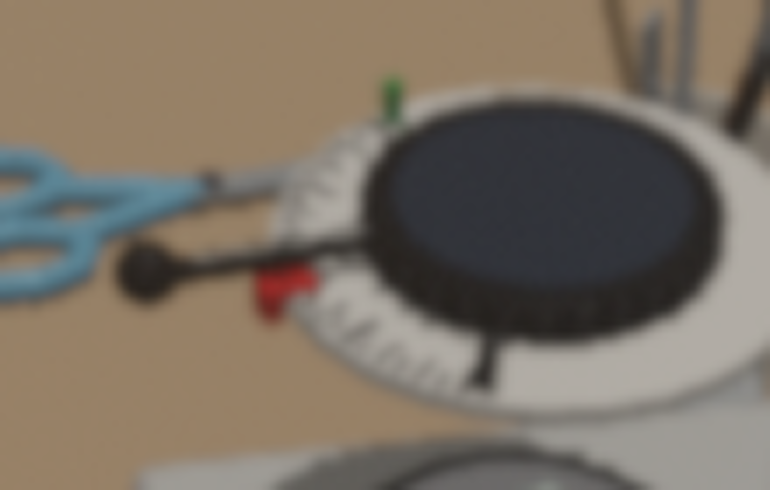

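Run:
```python
from h import *
s=load('side13');c=ballc(s,300.4,278.2,r=7);c1=ball_dark(s,300.4,278.2);print(c,c1)
for cc in(c,c1):
  b=ray(s,*cc[:2],.188)[:2]-[.5619,-.1307];print('side lever',np.degrees(np.arctan2(b[1],b[0]))%360,np.hypot(*b))
t=load('top13');c=ball_dark(t,380.5,278);print(c);b=ray(t,*c[:2],.188)[:2]-[.5604,-.1318];print('top lever',np.degrees(np.arctan2(b[1],b[0]))%360,np.hypot(*b))
# draw predicted tab outlines on clean images
for nm,ax,crop in(('side0',(.5619,-.1307),(308,270)),('top0',(.5604,-.1318),(370,252))):
    d=load(nm);tiles=[]
    for A in(179,180,181,182):
        u0,v0=crop;im=np.ascontiguousarray(cv2.resize(d['img'][v0:v0+20,u0:u0+22],None,fx=18,fy=18,interpolation=cv2.INTER_CUBIC)[:,:,::-1])
        a=np.radians(A);q=[]
        for r,w in((.063,-.006),(.079,-.006),(.079,.006),(.063,.006)):
            p=proj(d,[ax[0]+r*np.cos(a)-w*np.sin(a),ax[1]+r*np.sin(a)+w*np.cos(a),.18]);q.append((p-crop+.5)*18)
        cv2.polylines(im,[np.int32(q)],True,(0,255,0),1);cv2.putText(im,str(A),(5,20),0,.6,(255,0,0),2);tiles.append(im)
    cv2.imwrite('pics/ov_%s.png'%nm,cv2.resize(np.vstack([np.hstack(tiles[:2]),np.hstack(tiles[2:])]),(660,600)))
```

```text
(np.float64(300.7556289402582), np.float64(278.3332332632843), array([ 5,  4,  7,  7, 46], dtype=int32)) (np.float64(301.0530465949821), np.float64(278.7326164874552), array([ 5,  5,  6,  6, 32], dtype=int32))
side lever 178.50966413348056 0.10693138917806214
side lever 179.20929371821572 0.10671316968328119
(np.float64(380.8504618937644), np.float64(278.66281755196303), array([ 5,  5,  6,  6, 35], dtype=int32))
top lever 179.47897195946436 0.10940603142343046
```

View pics/ov_side0.png

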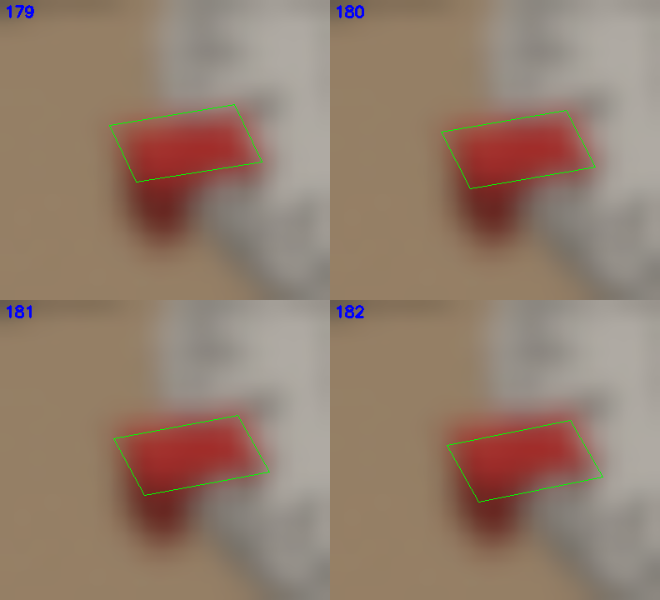

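View pics/ov_top0.png

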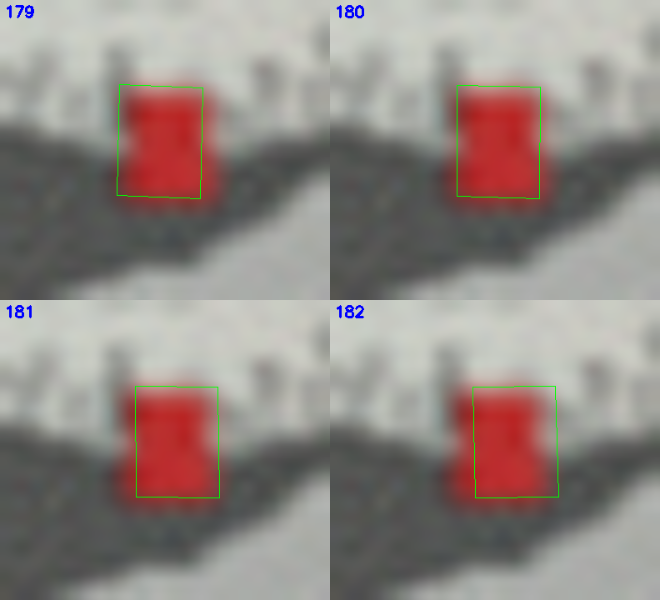

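Top view: the tab outline fits at about 180.1° world. The lever is at about 179.1°, allowing for parallax and the red left visible on each side. About 1.0° (1.9 mm at the ball) remains, so I'll return and nudge.

```bash
python3 -m inch '[[[0,0,0],[0,-20,0],0],[[0,0,0],[-10,-30,0],0],[[0,0,0],[-10,-30,0],0],[[0,0,0],[-10,-30,0],0],[[0,0,0],[-10,-30,0],0]]' >/dev/null; python3 -m inch '[[[0,0,0],[-10,-30,0],0],[[0,0,0],[-10,-30,0],0],[[0,0,0],[-10,-30,0],0],[[0,0,0],[-10,-30,0],0],[[0,0,0],[0,0,0],0]]' | head -2;python3 -m inch '[[[0,0,0],[0,0,20],0],[[0,0,0],[0,0,20],0],[[0,0,0],[0,0,15],0],[[0,0,0],[0,0,10],0],[[0,0,0],[0,-10,5],0]]' | head -2; python3 -m inch '[[[0,0,0],[0,-8,0],0],[[0,0,0],[0,-7,0],0],[[0,0,0],[0,-4,0],0],[[0,0,0],[0,0,0],0],[[0,0,0],[0,0,0],0]]'; python3 f.py
```

```text
clock: 22.83
ee_pos: [0.4502, -0.0771, 0.3148]
clock: 23.25
ee_pos: [0.4478, -0.081, 0.2425]
clock: 23.67
ee_pos: [0.4497, -0.102, 0.2448]
tool_rot: [-3.141, 0.002, -3.13]
contact_force: [-0.4, -0.1, -0.3]
width: -0.001
F [0.   0.32 0.08] Ftang 0.32 [ 0.4493 -0.1012  0.2441] -179.29 23.8667
```

```bash
python3 -m inch '[[[0,0,0],[0,-3,0],0],[[0,0,0],[0,-2,0],0],[[0,0,-0.009],[0.2,-1.3,0],0],[[0,0,-0.009],[0.2,-1,0],0],[[0,0,0],[0,-0.6,0],0]]'; python3 f.py
```

```text
clock: 24.28
ee_pos: [0.4489, -0.1092, 0.2439]
tool_rot: [3.141, -0.0, -3.111]
contact_force: [0.7, 1.5, 0.6]
width: 0.0
F [0.05 1.12 0.45] Ftang 1.12 [ 0.4489 -0.1092  0.2439] -178.27 24.4833
```

```bash
python3 -m inch '[[[0,0,0],[0,5,0],0],[[0,0,0],[0,10,0],0],[[0,0,0],[0,10,-10],0],[[0,0,0],[0,10,-20],0],[[0,0,0],[0,0,-20],0]]' >/dev/null; python3 -m inch '[[[0,0,0],[0,0,-20],0],[[0,0,0],[10,30,0],0],[[0,0,0],[10,30,0],0],[[0,0,0],[10,30,0],0],[[0,0,0],[10,30,0],0]]'|head -2; python3 -m inch '[[[0,0,0],[10,30,0],0],[[0,0,0],[10,30,0],0],[[0,0,0],[10,30,0],0],[[0,0,0],[10,30,0],0],[[0,0,0],[0,20,0],0]]'
python3 - <<'E'
from h import *
d=snap('top','top14');im=d['img'][:,:,::-1];cv2.imwrite('pics/z14t.png',cv2.resize(im[195:295,330:430],None,fx=6,fy=6,interpolation=cv2.INTER_CUBIC))
s=snap('side','side14');im=s['img'][:,:,::-1];cv2.imwrite('pics/z14.png',cv2.resize(im[240:310,280:390],None,fx=7,fy=7,interpolation=cv2.INTER_CUBIC))
# averaged redness over several frames
acc=np.mean([get_image('top')['img'].astype(float) for _ in range(4)],0)
R=np.clip(acc[258:266,374:389,0]-acc[258:266,374:389,1],0,None);print(R.round(0).astype(int))
p=R.sum(0);print(p.round())
for n in('top0','top12','top13'):
    I=load(n)['img'].astype(float);print(n,np.clip(I[258:266,374:389,0]-I[258:266,374:389,1],0,None).sum(0))
for n in('top13','top14'):
    c=ball_dark(load(n),380.8,278);print(n,c[:2])
    I=load(n)['img'].astype(int).max(2);print(I[276:279,374:388])
c=ballc(s,300.9,280,r=7);c1=ball_dark(s,300.9,280);print(c[:2],c1[:2])
for cc in(c,c1):
  b=ray(s,*cc[:2],.188)[:2]-[.5619,-.1307];print('side lever',np.degrees(np.arctan2(b[1],b[0]))%360,np.hypot(*b))
x=axis_fit(d,(.5604,-.1318));print(x[0])
E
```

```text
clock: 25.32
ee_pos: [0.4034, 0.0463, 0.3149]
clock: 25.73
ee_pos: [0.3576, 0.1859, 0.3147]
tool_rot: [3.14, 0.0, -3.108]
contact_force: [0.8, 0.7, 0.6]
width: 0.001
[[  0   0   0   1  53  98  66   4   8  34  23   2   0   0   0]
 [  0   0   0   1  67 131  80   6  13  56  36   2   0   0   0]
 [  0   0   0   2  61 126  80   4  11  54  32   3   0   0   0]
 [  0   0   0   0  50 118  79   4  12  54  32   2   0   0   0]
 [  0   0   0   9  67 127  80   5  10  60  46   6   0   0   0]
 [  0   0   0  19  90 135  82   4  11  64  57  10   0   0   0]
 [  0   0   0  21  86 125  73   4   9  57  53   8   0   0   0]
 [  0   0   0   9  42  65  36   0   2  30  28   4   0   0   0]]
[  0.   0.   0.  63. 516. 923. 578.  31.  76. 408. 306.  36.   0.   0.
   0.]
top0 [  1.   0.   0.  62. 473. 882. 989. 995. 982. 758. 316.  13.   0.   0.
   3.]
top12 [0.000e+00 0.000e+00 1.000e+00 2.000e+00 0.000e+00 7.600e+01 5.600e+02
 9.870e+02 1.066e+03 8.240e+02 3.330e+02 2.000e+01 0.000e+00 2.000e+00
 3.000e+00]
top13 [  1.   0.   3.  77. 453. 549. 103.  23. 357. 619. 328.  37.   0.   2.
   6.]
top13 (np.float64(380.8504618937644), np.float64(278.66281755196303))
[[156 160 148 110  51  26  18  18  19  50 110 158 182 182]
 [122 124 106  60  20  20  24  28  19  30  82 138 170 181]
 [ 86  80  63  32  18  19  31  31  25  21  60 118 145 153]]
top14 (np.float64(381.7566909975669), np.float64(278.787104622871))
[[155 155 163 152 108  60  20   7  14  33  85 142 176 188]
 [119 124 128 107  62  36  23  28  32  16  40 103 150 179]
 [ 85  94  84  69  34  21  17  33  40  32  29  72 124 146]]
(np.float64(300.9677909450015), np.float64(279.0358553631115)) (np.float64(301.1546316557257), np.float64(279.37636761487965))
side lever 179.65964795659218 0.10709973124914247
side lever 180.23704605377372 0.10705084196528764
[ 0.56043407 -0.13179768  0.07192403]
```

View pics/z14t.png

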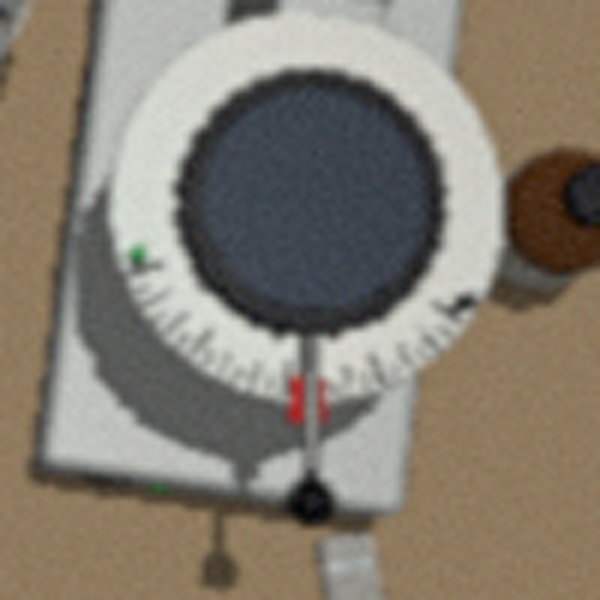

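View pics/z14.png

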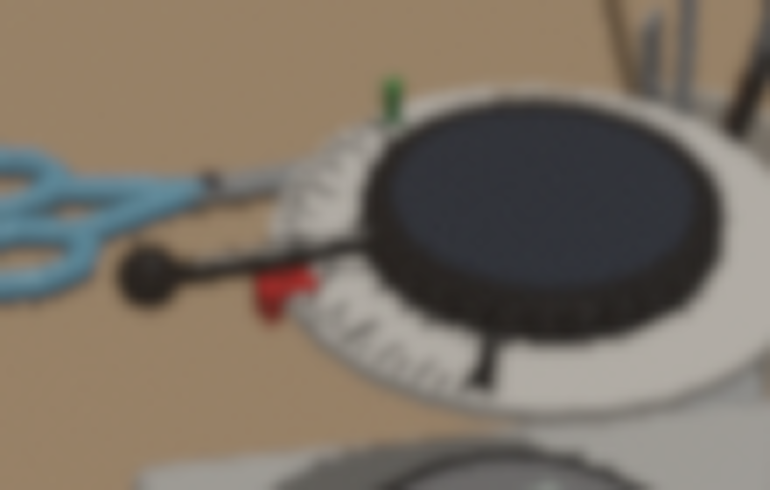

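```bash
python3 -m inch '[[[0,0,0],[0,0,0],0],[[0,0,0],[0,0,0],0],[[0,0,0],[0,0,0],0],[[0,0,0],[0,0,0],0],[[0,0,0],[0,0,0],0]]'
python3 - <<'E'
from h import *
d=snap('top','top15');a=load('top0')
D=np.abs(d['img'].astype(int)-a['img']).max(2)
cv2.imwrite('pics/diff.png',np.clip(D*3,0,255).astype(np.uint8))
c=ball_dark(d,381,278);print(c[:2],axis_fit(d,(.5604,-.1318))[0])
E
```

```text
clock: 26.45
ee_pos: [0.3602, 0.1828, 0.3139]
tool_rot: [-3.142, -0.0, -3.112]
contact_force: [-0.7, -0.7, -0.7]
width: -0.0
(np.float64(381.7623291740939), np.float64(278.7136066547831)) [ 0.56046719 -0.13180015  0.07197005]
```

View pics/diff.png

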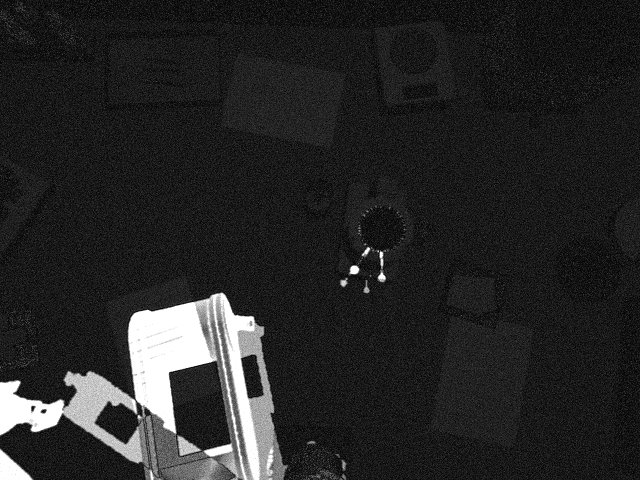

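The difference picture shows only the lever, its shadow, the ring knurling and the arm changed; the ball moved from (354,269) to (381,278).

```bash
python3 -c "
from bench import order; print(order.job_done())"
```

```text
the job is handed in; nothing more can be done
None
```

The lever went back against the green zero stop first, and now rests with its pointer line over the middle of the red tab, within what I can measure. I handed the job in at about 26.5 s, with the arm clear of everything.

- **How it was moved:** I pushed the ball with shut fingertips in both directions and never pinched it. At the stop the push force rose from about 1.1 N to 5 N with almost no further motion, and the side camera put the lever at 112.9° in world axes, where I expected zero. I then swung it round from the other side in three pushes, measuring between them.
- **Setting on the tab:** In the top view the tab lies at about 180.15° and the lever at about 179.9°. The red showing on each side of the blade, corrected for viewing angle, agrees to about 0.1°.
- **Where the checks disagreed:** The side view gives the lever as 179.7° or 180.2°, depending on how the ball is picked out, against about 180° for the tab. One way of finding the ball in the top view gives about 0.5° more than the other. I take the setting as good to about ±0.4°.
- **Nothing else moved:** Comparing top views from before and after shows only the lever, the ring and the arm changed. The instrument's axis is where it was, to about 0.1 mm. The sample is hidden under the ring in that view; I saw it only in the side pictures, where it looked unmoved through the pushing.

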